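# Ready the core probe over the round loaf

### The arm

A 6-joint arm with a two-finger parallel gripper is mounted at the origin on the work surface. World frame = base frame: x ahead of the robot, y to its left, z up, the work surface at z = 0. Lengths are in m, angles in rad, forces in N, time in s.
With the tool pointing down it reaches from about 0.3 to 0.85 m from the base axis. Payload 5.4 kg.
Tool frame: the origin (TCP) lies on the mounting face of the last link; the fingertips stand 173 mm ahead of it and the grasp point (between the pads) lies 155 mm ahead of it (ctrl.nose_length is the distance from the TCP to the fingertips, in m); x points along the fingers, y is the direction in which the jaws open and shut, and the axes are right-handed (so a half turn about x gives the same grasp; the last joint's range is limited). The gripper opens to 85 mm and grips with 20 to 120 N. Pads are 22 mm wide; open, the fingers measure 114 mm over their backs; the gripper's body (76 mm by 85 mm) begins 54 mm behind the grasp point. The pads swing forward as they close: fully open they stand 13 mm farther back than shut.
Start: joints at [1.103, 0.158, 1.597, -0, 1.386, -0.21], TCP at [0.147, 0.556, 0.405] pointing down, gripper open.
Joint ranges: [-2.91, 2.91], [-0.94, 2.29], [0.18, 2.7], [-1.29, 4.43], [0.17, 2.64], [-3, 3]. Speed limits (rad/s): [2.57, 2.57, 3.14, 3.14, 3.14, 3.14].

### API

Orientations are given as a unit quaternion [x, y, z, w].
In Python, from rig import ctrl, cams gives the robot as it stands. The module is installed in compiled form; this text tells all that it offers.
- The arm moves only by the tool arm_command, never from a script. Its argument "series" is a list of rows, each an object of numbers: "rx", "ry", "rz": the turn, a rotation vector about the tool's x, y, z in rad; "tx", "ty", "tz": the shift along the tool's x, y, z in m; "fingers": the finger opening in m, from 0 to 0.0854. A call has 1 to 20 rows; each row is the pose to reach, as a shift and turn from the pose commanded when the call began, along the tool's axes at that moment; what a row does not reach only later rows make up. A row lasts 1/12 s, in which the tool goes at most 41.7 mm and 7.16 degrees, less where a joint would pass 70% of its speed; a pose out of reach is approached as far as the arm can. A call with a gripper value outside its range is refused whole. The fingers move at their own pace and stop on an object; "grip_force" is the grip in N (left out, the last holds). Time passes only in rows, so rows that repeat a pose let the fingers close. It gives the time, the measured TCP pose, the force and the opening at its end, in the units of the state.
- ctrl.sense(): the state, without advancing time (a new reading comes with each control period).
- cams.grab_frame(name): name is "side" or "top" or "wrist"; returns a dict with "color" (420x560x3 uint8, red, green, blue), "vfov" (degrees; the focal length in pixels is half the picture's height over the tangent of half this angle, whatever the lens; pixels are square), "cx", "cy" (the principal point, pixels), "extrinsics" (4x4, takes a point from camera to world coordinates). Camera axes: x right, y up, looking along -z (the intrinsics and any distortion apply to the point x, -y, -z); pixel columns grow to the right and rows downward; lengths in m; the calibration is good to about 2 mm. The wrist camera is an equidistant fisheye: a pixel r from the principal point sees the ray r / f radians off the axis. A picture is of the moment at which its call begins. There is no depth.
- ctrl.sign_off(): hands the job in, once; it reports no verdict.
The state is a dict: "t": time; "joints": joint angles; "joint_velocities": joint speeds; "joint_torque": joint torques, N m; "position": TCP position; "tool_rot": TCP orientation; "contact_force": force on the tool from outside, world axes, zero at the start; "ft_torque": the same for the moment, N m; "grip_width": finger opening in m.
Only numpy, scipy, OpenCV 4.12 (cv2) and the standard library are available. Lean on these libraries where they do the work, as an engineer would, in place of code of your own. Each camera call takes 0.05 s, during which the arm holds its last target.

### The job

Get ready to check the core of the round loaf: lift the lid of the grey probe case all the way back until it rests on its stop and leave it open, draw the red-handled thermometer probe out of its slanted sleeve, and turn it upright with the spike pointing straight down. Finish while still holding it, steady, with the tip of the spike a few centimetres above the middle of the round loaf's top; nothing is put down or let go. Do not touch either loaf, with the probe or the robot, and leave the other things on the bench where they are.

Things in the scene. Friction and masses are not known exactly. Their poses are not given: they have to be found in the camera images.
- case: dark grey probe case fixed to the bench. Open base 180 (x) x 170 (y) x 85 mm high, walls 5 mm, 156 mm high with lid; origin centre of underside, front faces its -x, z up. Inside, mid-width, a blue sleeve holds the probe leaning 45 degrees, handle up towards -x. It encloses the handle's lowest 30 mm, 1 mm play: draw out along the probe's axis. 60 mm is free beside the handle each way.
- lid (a joint): hinge of the case's deep lid (a 70 mm high cover, 0.3 kg), rad: 0 shut, 1.65 open on its stop. It turns about the top of the case's far (+x) wall, the front edge going up and over. Let go below 1.0 it falls shut; beyond 1.2 it falls on to the stop by itself and stays.
- lid_tab (a point): middle of the yellow pull tab on the lid's front face: a block 14 mm thick (case's y) x 28 mm high, standing 32 mm out (this point is 18 mm out of the face, 20 mm below the lid's top). Moves and turns with the lid. It can be pinched from above across the case's y and pivots between the fingers as the lid swings. Axes as the case's when shut.
- lid_hinge (a point): point on the lid's hinge axis, mid-length (at the top of the case's far wall; the axis runs along the case's y). 198 mm behind (+x) and 50 mm below the tab's point when the lid is shut.
- probe_grip (a point): point on the axis of the probe's red handle, 25 mm from its free end: a good place to grip. Probe 170 mm long, 0.11 kg: square handle 24 x 24 x 85 mm, steel spike 6 mm thick, 85 mm long. z runs along the probe from spike to handle end; y across (in the sleeve along the case's y, level). In the sleeve 55 mm of handle stands free; this point is 30 mm from the sleeve's mouth.
- probe_tip (a point): tip of the probe's spike, 145 mm from probe_grip along the probe's -z. Same axes as probe_grip.
- rack: steel wire cooling rack fixed to the bench, 205 (x) x 305 (y) x 25 mm high, origin at the centre of its underside; carries the two loaves. Its place and yaw vary; it may be to the left or the right of the case.
- loaf: the round brown loaf with a cross cut in its top, 124 mm in diameter, 72 mm high, loose on the rack; origin at the centre of its underside, z up.
- loaf_top (a point): middle of the round loaf's top, where the cuts cross (72 mm above its underside); z up.
- long_loaf: the long brown loaf (not the one to check), 156 mm long (x) x 56 mm wide x 56 mm high, loose on the rack beside the round one; origin under its centre.
- bowl: loose steel bowl, 130 mm in diameter, 60 mm high; origin at the centre of its underside.
- salt: loose glass jar with blue cap, 60 mm in diameter, 75 mm high; origin at the centre of its underside.
- timer: loose white kitchen timer, 30 (x) x 75 (y) x 65 mm high; origin at the centre of its underside.
- tin: loose black bread tin, 110 (x) x 240 (y) x 70 mm high; origin at the centre of its underside.
- scraper: loose dough scraper lying flat, steel blade and wooden handle, about 120 x 125 x 22 mm; origin on its underside near the handle.
- brush: loose brush lying on the bench, about 200 mm long along its x; origin on its underside.
- cup: loose white mug, 72 mm in diameter, 70 mm high; origin at the centre of its underside.
- probe: the thermometer probe as a whole; origin where spike and handle meet, 60 mm from probe_grip along the probe's -z; same axes.
There are look-alikes about, which are no part of the job. Leave any pink look-alike of the loaf alone.

How it is judged:
By the outcome, as a careful person would: the job done as asked, in the order asked, and still so for the second after the job is handed in, while the arm keeps its last pose, push and grip.
It also fails if it takes over 61 s, if anything falls off the work surface, if the arm or the gripper's body presses on something with over 40 N, if the wrist force passes 120 N, or if a joint passes its speed limit or range.

## Working session

There is one attempt and no reset: what is moved stays moved. The work goes in short steps, Python scripts to look and compute and a tool call to move; the robot and the scene stay as the last step left them, time stands still between calls to the robot, and variables do not carry over. Pictures are saved under pics/ and viewed, and the job is handed in when it is done.

Besides the shell and the picture viewer there is one more tool, called after "Request:" as name([rows], argument=value, ...), one row to a line, values as JSON. arm_command: Moves the arm, as the interface text tells. Its arguments: {"type":"object","properties":{"series":{"type":"array","items":{"type":"object","properties":{"rx":{"type":"number"},"ry":{"type":"number"},"rz":{"type":"number"},"tx":{"type":"number"},"ty":{"type":"number"},"tz":{"type":"number"},"fingers":{"type":"number"}}}},"grip_force":{"type":"number"}},"required":["series"]}

```bash
mkdir -p pics; python3 - <<'E'
from rig import ctrl,cams
import cv2,pickle
print(ctrl.sense(), ctrl.nose_length)
d={}
for n in ["side","top","wrist"]:
    f=cams.grab_frame(n); d[n]=f
    cv2.imwrite(f"pics/{n}0.png",f["color"][:,:,::-1])
    print(n,f["vfov"],f["cx"],f["cy"],f["extrinsics"].round(3).tolist(), [k for k in f])
pickle.dump(d,open("f0.pkl","wb"))
E
```

```text
{'t': 0.0, 'joints': array([ 1.10286286e+00,  1.59067013e-01,  1.59822073e+00, -5.84889531e-07,
        1.38619349e+00, -2.10124458e-01]), 'joint_velocities': array([-0.00032139,  0.00048333, -0.00019703,  0.0005104 ,  0.00071989,
        0.00164497]), 'joint_torque': array([-1.64500187e-03, -3.96002197e+01, -3.31429195e+01, -2.97315573e-04,
        8.74050107e-03,  2.23122694e-07]), 'position': array([0.14651166, 0.55573857, 0.40371226]), 'tool_rot': array([ 0.09026718,  0.7014617 , -0.09152673,  0.70101796]), 'contact_force': array([-0.11919319, -0.40627919,  0.81186577]), 'ft_torque': array([-0.03650492, -0.03127535, -0.01493492]), 'grip_width': 0.0851387658489698} 0.1734
side 49.318082069798955 277.4953473408309 217.10277341251043 [[0.832, 0.44, -0.338, 0.086], [-0.555, 0.648, -0.522, -0.722], [-0.01, 0.622, 0.783, 1.133], [0.0, 0.0, 0.0, 1.0]] ['color', 'vfov', 'cx', 'cy', 'extrinsics']
top 50.32420042077085 280.799913117787 208.87530524868248 [[-0.002, 0.987, -0.16, 0.318], [-1.0, -0.0, 0.011, 0.003], [0.011, 0.16, 0.987, 1.52], [0.0, 0.0, 0.0, 1.0]] ['color', 'vfov', 'cx', 'cy', 'extrinsics']
wrist 65.70646984690485 276.8933698309431 209.37412249119782 [[0.255, -0.924, -0.284, 0.075], [0.967, 0.243, 0.078, 0.575], [-0.003, -0.294, 0.956, 0.373], [0.0, 0.0, 0.0, 1.0]] ['color', 'vfov', 'cx', 'cy', 'extrinsics']
```

View pics/side0.png

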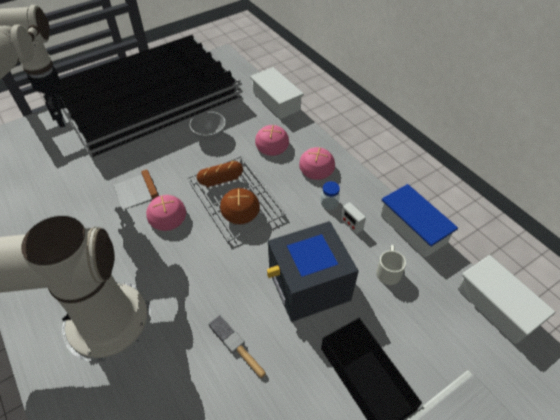

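View pics/top0.png

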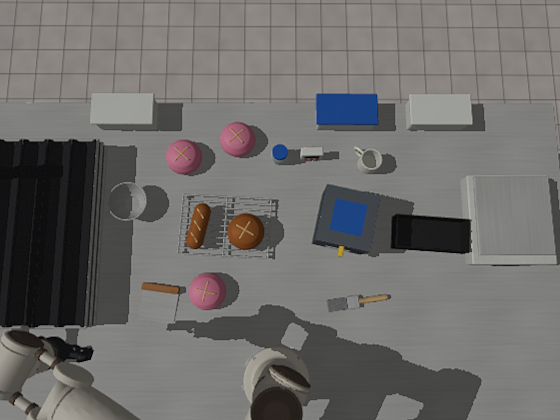

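View pics/wrist0.png

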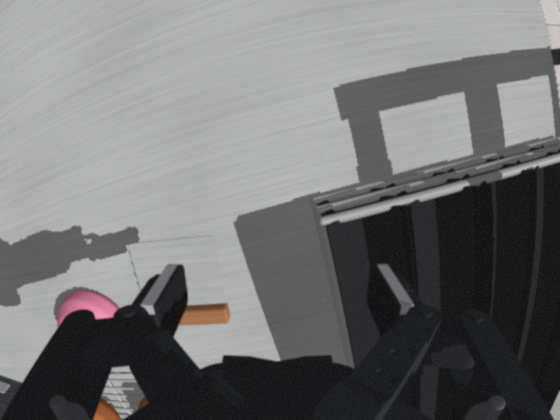

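The brown cross-cut round loaf on the rack, at top-view (245,231) and side-view (240,205), is the target. The pink ones at top-view (183,156), (237,139) and (206,291) are look-alikes. The case is at top-view (345,218) with its yellow tab at (340,251).

```bash
cat > h.py <<'E'
import numpy as np,cv2,pickle
from scipy.spatial.transform import Rotation as R
def K(f): return (f["color"].shape[0]/2)/np.tan(np.radians(f["vfov"])/2)
def ray(f,u,v,fish=False):
    k=K(f); x=(u-f["cx"]); y=(v-f["cy"])
    if fish:
        r=np.hypot(x,y); th=r/k; d=np.array([np.sin(th)*x/r,-np.sin(th)*y/r,-np.cos(th)])
    else: d=np.array([x/k,-y/k,-1.])
    E=f["extrinsics"]; d=E[:3,:3]@d; return E[:3,3],d/np.linalg.norm(d)
def plane(f,u,v,z,fish=False):
    o,d=ray(f,u,v,fish); return o+d*(z-o[2])/d[2]
def tri(rs):
    A=np.zeros((3,3));b=np.zeros(3)
    for o,d in rs:
        P=np.eye(3)-np.outer(d,d);A+=P;b+=P@o
    p=np.linalg.solve(A,b); return p,[np.linalg.norm((np.eye(3)-np.outer(d,d))@(p-o)) for o,d in rs]
def proj(f,p,fish=False):
    E=f["extrinsics"]; c=E[:3,:3].T@(np.asarray(p)-E[:3,3]); k=K(f)
    x,y,z=c[0],-c[1],-c[2]
    if fish:
        s=np.hypot(x,y); th=np.arctan2(s,z); return f["cx"]+k*th*x/s,f["cy"]+k*th*y/s
    return f["cx"]+k*x/z,f["cy"]+k*y/z
def yellow(f):
    h=cv2.cvtColor(f["color"],cv2.COLOR_RGB2HSV); return cv2.inRange(h,(20,150,120),(32,255,255))
def blobs(m,a=6):
    n,l,s,c=cv2.connectedComponentsWithStats(m); return [(s[i].tolist(),c[i].round(2).tolist()) for i in range(1,n) if s[i][4]>=a]
E
python3 - <<'E'
from h import *
d=pickle.load(open("f0.pkl","rb"))
for n in ["top","side"]:
    f=d[n]; print(n,"yellow",blobs(yellow(f),10))
    h=cv2.cvtColor(f["color"],cv2.COLOR_RGB2HSV)
    br=cv2.inRange(h,(3,130,50),(16,255,255)); print("brown",blobs(br,150))
    dk=cv2.inRange(h,(95,30,15),(125,140,90));print("dark",blobs(dk,300))
    bl=cv2.inRange(h,(105,150,60),(125,255,255));print("blue",blobs(bl,50))
t=d["top"]["color"][170:270,160:400]; s=d["side"]["color"][140:340,160:400]
cv2.imwrite("pics/c1.png",cv2.resize(t,None,fx=3.3,fy=3.3,interpolation=cv2.INTER_CUBIC)[:,:,::-1])
cv2.imwrite("pics/c2.png",cv2.resize(s,None,fx=3,fy=3,interpolation=cv2.INTER_CUBIC)[:,:,::-1])
E
```

```text
top yellow [([338, 246, 6, 11, 47], [340.43, 250.62])]
brown [([186, 204, 25, 45, 662], [198.13, 226.1]), ([227, 214, 37, 36, 970], [245.5, 231.29]), ([142, 283, 38, 11, 254], [160.58, 287.72])]
dark [([313, 185, 67, 69, 1087], [343.75, 220.43])]
blue [([317, 94, 61, 31, 1852], [346.94, 108.87]), ([273, 145, 15, 15, 182], [279.71, 151.88]), ([330, 199, 37, 37, 1024], [348.0, 216.88])]
side yellow [([268, 266, 12, 8, 56], [273.09, 269.05])]
brown [([197, 162, 45, 25, 706], [219.54, 173.31]), ([142, 171, 15, 27, 156], [149.49, 183.56]), ([221, 188, 38, 36, 1043], [239.34, 205.68])]
dark [([269, 223, 89, 97, 3642], [312.96, 271.72])]
blue [([323, 182, 16, 14, 184], [330.68, 188.22]), ([383, 185, 74, 60, 2025], [419.37, 214.46]), ([287, 235, 51, 41, 1295], [311.68, 254.95])]
```

View pics/c1.png

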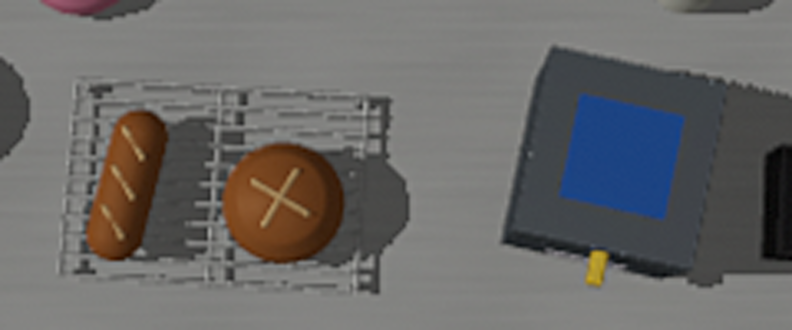

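View pics/c2.png

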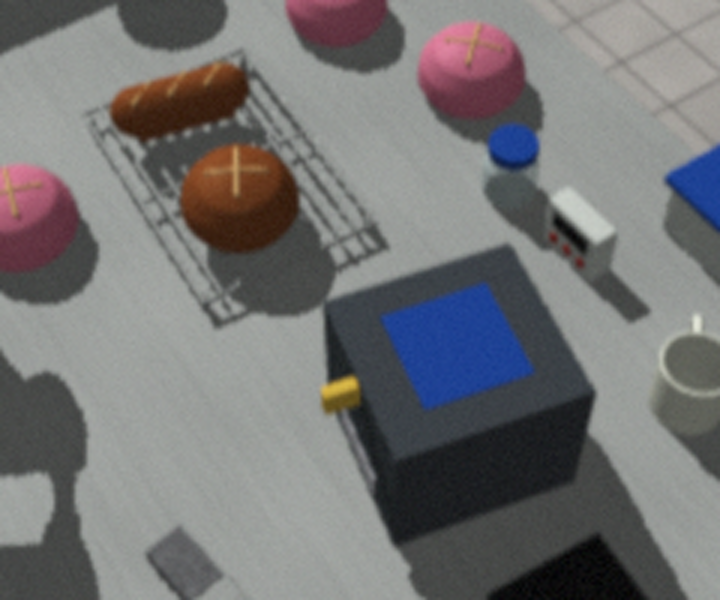

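```bash
python3 - <<'E'
from h import *
np.set_printoptions(precision=4,suppress=True)
d=pickle.load(open("f0.pkl","rb")); T,S=d["top"],d["side"]
print("tab",tri([ray(T,340.43,250.62),ray(S,273.09,269.05)]))
print("blue centre",tri([ray(T,348,216.88),ray(S,311.68,254.95)]),plane(T,348,216.88,.156),plane(S,311.68,254.95,.156))
print("loaf top",tri([ray(T,245.2,229.7),ray(S,238.7,197.3)]),plane(T,245.2,229.7,.097),plane(S,238.7,197.3,.097))
C=lambda x,y:(x/3+160-.33,y/3+140-.33)
cs=[(325,303),(510,246),(594,392),(398,458)]
P=[plane(S,*C(*c),.156) for c in cs]
for p in P: print(p)
for i in range(4): print(np.linalg.norm(P[i]-P[i-1]))
P=np.array(P); print("centre",P.mean(0)); ax=(P[1]+P[2]-P[0]-P[3]); print("yaw x axis",np.degrees(np.arctan2(ax[1],ax[0])))
ay=(P[0]+P[1]-P[2]-P[3]); print("yaw y", np.degrees(np.arctan2(-ay[0],ay[1])))
def q(f,box):
    h=cv2.cvtColor(f["color"],cv2.COLOR_RGB2HSV);m=cv2.inRange(h,(105,150,60),(125,255,255))
    x,y,w,hh=box;m2=np.zeros_like(m);m2[y:y+hh,x:x+w]=m[y:y+hh,x:x+w]
    c=max(cv2.findContours(m2,0,1)[0],key=cv2.contourArea);return cv2.minAreaRect(c)
b=cv2.boxPoints(q(T,(330,199,37,37))); B=np.array([plane(T,*p,.156) for p in b]);print(B, [np.degrees(np.arctan2(*(B[i]-B[i-1])[1::-1])) for i in range(4)],B.mean(0))
E
```

```text
tab (array([ 0.4107, -0.1966,  0.1438]), [np.float64(0.00039813224848840736), np.float64(0.0003981322484884594)])
blue centre (array([ 0.5139, -0.2211,  0.1519]), [np.float64(0.00010612743117416932), np.float64(0.00010612743117405872)]) [ 0.5134 -0.2205  0.156 ] [ 0.512  -0.2232  0.156 ]
loaf top (array([0.4814, 0.1005, 0.0917]), [np.float64(0.0001470512418585163), np.float64(0.00014705124185855885)]) [0.4806 0.1002 0.097 ] [0.4795 0.0962 0.097 ]
[ 0.4439 -0.123   0.156 ]
[ 0.6161 -0.1636  0.156 ]
[ 0.5796 -0.3243  0.156 ]
[ 0.4094 -0.2841  0.156 ]
0.1647569005007566
0.17690496673893724
0.16481184026102644
0.17486768019873486
centre [ 0.5123 -0.2237  0.156 ]
yaw x axis -13.282640376207311
yaw y -12.449137136393167
[[ 0.4754 -0.1608  0.156 ]
 [ 0.5727 -0.1829  0.156 ]
 [ 0.5519 -0.2809  0.156 ]
 [ 0.4549 -0.2578  0.156 ]] [np.float64(78.0967848194579), np.float64(-12.773950761655835), np.float64(-101.99384988841739), np.float64(166.57093813342982)] [ 0.5137 -0.2206  0.156 ]
```

```bash
cat >> h.py <<'E'
YAW=np.radians(-12.8); CX=np.array([np.cos(YAW),np.sin(YAW),0]); CY=np.array([-np.sin(YAW),np.cos(YAW),0]); Z=np.array([0,0,1.])
CEN=np.array([.513,-.222,0])
def W(a,b,c): return CEN+a*CX+b*CY+c*Z
def toolR(x,y): x=x/np.linalg.norm(x); return np.stack([x,y,np.cross(x,y)],1)
def row(s,p,Rt):
    R0=R.from_quat(s["tool_rot"]).as_matrix()
    return R0.T@(np.asarray(p)-s["position"]), R.from_matrix(R0.T@Rt).as_rotvec()
E
python3 - <<'E'
from h import *
from rig import ctrl
np.set_printoptions(precision=4,suppress=True)
s=ctrl.sense(); print(R.from_quat(s["tool_rot"]).as_matrix())
g=W(-.111,0,.136); print(g)
for sg in (1,-1):
    Rt=toolR(-Z,sg*CY); print(sg,*row(s,g+Z*(.155+.10),Rt))
E
```

```text
[[-0.0007  0.2549  0.967 ]
 [-0.0013  0.967  -0.2549]
 [-1.     -0.0014 -0.0003]]
[ 0.4048 -0.1974  0.136 ]
1 [ 0.0138 -0.6625  0.4417] [-0.0343 -0.0003  0.0014]
-1 [ 0.0138 -0.6625  0.4417] [3.1073 0.0022 0.0005]
```

Request:
arm_command([
  {"tx": 0.0,"ty": -0.33,"tz": 0.22,"rx": -0.034,"fingers": 0.05},
  {"tx": 0.0,"ty": -0.33,"tz": 0.22,"rx": -0.034,"fingers": 0.05},
  {"tx": 0.0,"ty": -0.33,"tz": 0.22,"rx": -0.034,"fingers": 0.05},
  {"tx": 0.0,"ty": -0.33,"tz": 0.22,"rx": -0.034,"fingers": 0.05},
  {"tx": 0.0,"ty": -0.33,"tz": 0.22,"rx": -0.034,"fingers": 0.05},
  {"tx": 0.0,"ty": -0.33,"tz": 0.22,"rx": -0.034,"fingers": 0.05},
  {"tx": 0.0,"ty": -0.33,"tz": 0.22,"rx": -0.034,"fingers": 0.05},
  {"tx": 0.0,"ty": -0.33,"tz": 0.22,"rx": -0.034,"fingers": 0.05},
  {"tx": 0.0,"ty": -0.33,"tz": 0.22,"rx": -0.034,"fingers": 0.05},
  {"tx": 0.0,"ty": -0.33,"tz": 0.22,"rx": -0.034,"fingers": 0.05},
  {"tx": 0.0,"ty": -0.6625,"tz": 0.4417,"rx": -0.034,"fingers": 0.05},
  {"tx": 0.0,"ty": -0.6625,"tz": 0.4417,"rx": -0.034,"fingers": 0.05},
  {"tx": 0.0,"ty": -0.6625,"tz": 0.4417,"rx": -0.034,"fingers": 0.05},
  {"tx": 0.0,"ty": -0.6625,"tz": 0.4417,"rx": -0.034,"fingers": 0.05},
  {"tx": 0.0,"ty": -0.6625,"tz": 0.4417,"rx": -0.034,"fingers": 0.05},
  {"tx": 0.0,"ty": -0.6625,"tz": 0.4417,"rx": -0.034,"fingers": 0.05},
  {"tx": 0.0,"ty": -0.6625,"tz": 0.4417,"rx": -0.034,"fingers": 0.05},
  {"tx": 0.0,"ty": -0.6625,"tz": 0.4417,"rx": -0.034,"fingers": 0.05},
  {"tx": 0.0,"ty": -0.6625,"tz": 0.4417,"rx": -0.034,"fingers": 0.05},
  {"tx": 0.0,"ty": -0.6625,"tz": 0.4417,"rx": -0.034,"fingers": 0.05},
])

```text
invalid input
```

Request:
arm_command([
  {"tx": 0},
  {"tx": 0},
  {"tx": 0},
])

```text
invalid input
```

```bash
python3 - <<'E'
from h import *
from rig import ctrl,cams
np.set_printoptions(precision=4,suppress=True)
f=cams.grab_frame("wrist"); cv2.imwrite("pics/w1.png",f["color"][:,:,::-1]); pickle.dump(f,open("w1.pkl","wb"))
s=ctrl.sense(); print(s["t"],s["position"],s["joints"],s["contact_force"],s["grip_width"])
print(blobs(yellow(f),20)); print("predict tab", proj(f,W(-.108,0,.136),1),proj(f,W(-.122,0,.150),1),proj(f,W(-.09,0,.150),1))
print(row(s,W(-.111,0,.136+.155),toolR(-Z,CY)))
E
```

```text
0.2 [0.1466 0.5558 0.4041] [ 1.1029  0.1588  1.5977 -0.      1.3862 -0.2101] [ 0.5713 -0.3952 -0.2806] 0.08504708688958328
[]
predict tab (np.float64(-29.402758077422845), np.float64(406.4528838667686)) (np.float64(-35.80962023749163), np.float64(406.0514188440227)) (np.float64(-28.544023825606985), np.float64(415.91424802776305))
(array([ 0.1137, -0.6624,  0.4418]), array([-0.0344, -0.0002,  0.0011]))
```

View pics/w1.png

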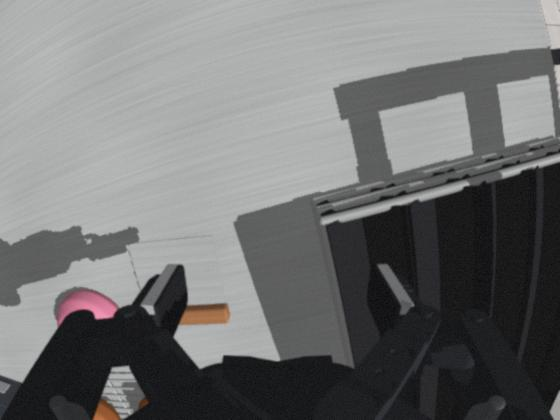

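Request:
arm_command([
  {"rx": -0.034,"ry": 0.0,"rz": 0.0,"tx": 0.0,"ty": -0.1,"tz": 0.07,"fingers": 0.05},
  {"rx": -0.034,"ry": 0.0,"rz": 0.0,"tx": 0.0,"ty": -0.1,"tz": 0.07,"fingers": 0.05},
  {"rx": -0.034,"ry": 0.0,"rz": 0.0,"tx": 0.0,"ty": -0.1,"tz": 0.07,"fingers": 0.05},
], grip_force=40)

```text
t: 0.45
position: [0.1888, 0.4401, 0.4039]
tool_rot: [0.078, 0.703, -0.079, 0.703]
contact_force: [0.8, -0.6, 0.1]
grip_width: 0.0519
```

Request:
arm_command([
  {"rx": 0,"ry": 0,"rz": 0,"tx": 0.007,"ty": -0.28,"tz": 0.185,"fingers": 0.05},
  {"rx": 0,"ry": 0,"rz": 0,"tx": 0.014,"ty": -0.55,"tz": 0.39,"fingers": 0.05},
  {"rx": 0,"ry": 0,"rz": 0,"tx": 0.014,"ty": -0.55,"tz": 0.39,"fingers": 0.05},
  {"rx": 0,"ry": 0,"rz": 0,"tx": 0.014,"ty": -0.55,"tz": 0.39,"fingers": 0.05},
  {"rx": 0,"ry": 0,"rz": 0,"tx": 0.014,"ty": -0.55,"tz": 0.39,"fingers": 0.05},
  {"rx": 0,"ry": 0,"rz": 0,"tx": 0.014,"ty": -0.55,"tz": 0.39,"fingers": 0.05},
  {"rx": 0,"ry": 0,"rz": 0,"tx": 0.014,"ty": -0.55,"tz": 0.39,"fingers": 0.05},
  {"rx": 0,"ry": 0,"rz": 0,"tx": 0.014,"ty": -0.55,"tz": 0.39,"fingers": 0.05},
  {"rx": 0,"ry": 0,"rz": 0,"tx": 0.014,"ty": -0.55,"tz": 0.39,"fingers": 0.05},
  {"rx": 0,"ry": 0,"rz": 0,"tx": 0.014,"ty": -0.55,"tz": 0.39,"fingers": 0.05},
  {"rx": 0,"ry": 0,"rz": 0,"tx": 0.014,"ty": -0.55,"tz": 0.39,"fingers": 0.05},
  {"rx": 0,"ry": 0,"rz": 0,"tx": 0.014,"ty": -0.55,"tz": 0.39,"fingers": 0.05},
  {"rx": 0,"ry": 0,"rz": 0,"tx": 0.014,"ty": -0.55,"tz": 0.39,"fingers": 0.05},
  {"rx": 0,"ry": 0,"rz": 0,"tx": 0.014,"ty": -0.55,"tz": 0.39,"fingers": 0.05},
  {"rx": 0,"ry": 0,"rz": 0,"tx": 0.014,"ty": -0.55,"tz": 0.39,"fingers": 0.05},
  {"rx": 0,"ry": 0,"rz": 0,"tx": 0.014,"ty": -0.55,"tz": 0.39,"fingers": 0.05},
  {"rx": 0,"ry": 0,"rz": 0,"tx": 0.014,"ty": -0.55,"tz": 0.39,"fingers": 0.05},
  {"rx": 0,"ry": 0,"rz": 0,"tx": 0.014,"ty": -0.55,"tz": 0.39,"fingers": 0.05},
  {"rx": 0,"ry": 0,"rz": 0,"tx": 0.014,"ty": -0.55,"tz": 0.39,"fingers": 0.05},
  {"rx": 0,"ry": 0,"rz": 0,"tx": 0.014,"ty": -0.55,"tz": 0.39,"fingers": 0.05},
])

```text
t: 2.12
position: [0.4466, -0.18, 0.3905]
tool_rot: [0.079, 0.703, -0.078, 0.703]
contact_force: [0.2, -0.0, 0.1]
grip_width: 0.0498
```

```bash
python3 - <<'E'
from h import *
from rig import ctrl,cams
np.set_printoptions(precision=4,suppress=True)
f=cams.grab_frame("wrist"); cv2.imwrite("pics/w1.png",f["color"][:,:,::-1]); pickle.dump(f,open("w1.pkl","wb"))
s=ctrl.sense(); print(s["t"],s["position"],s["joints"],s["contact_force"],s["grip_width"])
print(blobs(yellow(f),20)); print("predict tab", proj(f,W(-.108,0,.136),1),proj(f,W(-.122,0,.150),1),proj(f,W(-.09,0,.150),1))
print(row(s,W(-.111,0,.136+.155),toolR(-Z,CY)))
E
```

```text
2.1667 [ 0.4467 -0.1799  0.3907] [-0.6346 -0.0772  1.868   0.0003  1.3511 -1.9833] [-0.2875  0.171  -0.4138] 0.04990811564194339
[([228, 151, 23, 49, 934], [237.88, 175.29])]
predict tab (np.float64(238.91687439553166), np.float64(170.70352387320472)) (np.float64(235.97389264071217), np.float64(153.4575960397575)) (np.float64(237.31635217797293), np.float64(200.78238078016858))
(array([ 0.0997, -0.0264, -0.037 ]), array([ 0.0013, -0.0002, -0.0004]))
```

View pics/w1.png

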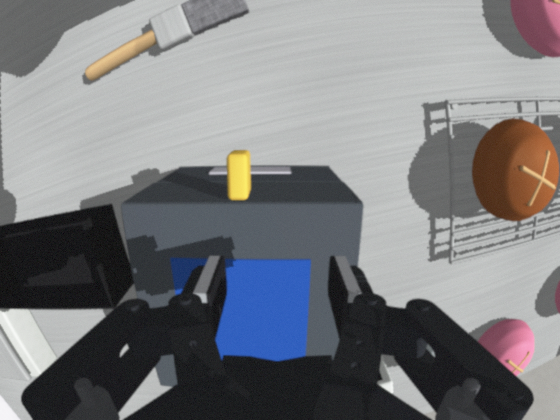

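Request:
arm_command([
  {"rx": 0,"ry": 0,"rz": 0,"tx": 0,"ty": -0.025,"tz": -0.037,"fingers": 0.05},
  {"rx": 0,"ry": 0,"rz": 0,"tx": 0,"ty": -0.025,"tz": -0.037,"fingers": 0.05},
  {"rx": 0,"ry": 0,"rz": 0,"tx": 0.035,"ty": -0.025,"tz": -0.037,"fingers": 0.05},
  {"rx": 0,"ry": 0,"rz": 0,"tx": 0.07,"ty": -0.025,"tz": -0.037,"fingers": 0.05},
  {"rx": 0,"ry": 0,"rz": 0,"tx": 0.1,"ty": -0.025,"tz": -0.037,"fingers": 0.05},
  {"rx": 0,"ry": 0,"rz": 0,"tx": 0.1,"ty": -0.025,"tz": -0.037,"fingers": 0.05},
  {"rx": 0,"ry": 0,"rz": 0,"tx": 0.1,"ty": -0.025,"tz": -0.037,"fingers": 0.05},
])

```text
t: 2.75
position: [0.4049, -0.1963, 0.2902]
tool_rot: [0.079, 0.704, -0.078, 0.702]
contact_force: [1.4, -0.0, 0.8]
grip_width: 0.0503
```

```bash
python3 - <<'E'
from h import *
from rig import ctrl,cams
np.set_printoptions(precision=4,suppress=True)
f=cams.grab_frame("wrist"); cv2.imwrite("pics/w2.png",f["color"][:,:,::-1])
s=ctrl.sense(); print(s["t"],s["position"],s["joints"],s["contact_force"],s["grip_width"])
print(row(s,W(-.111,0.0015,.136+.155),toolR(-Z,CY)))
E
```

```text
2.8 [ 0.4057 -0.1971  0.292 ] [-0.7213 -0.0454  2.0452  0.      1.1406 -2.0693] [ 0.9553 -0.2294  0.4043] 0.0496718134686751
(array([ 0.001 ,  0.001 , -0.0009]), array([0.0007, 0.0011, 0.0005]))
```

View pics/w2.png

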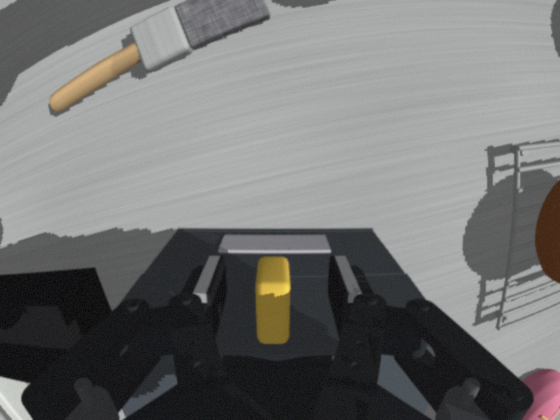

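Request:
arm_command([
  {"rx": 0,"ry": 0,"rz": 0,"tx": 0,"ty": 0.001,"tz": 0,"fingers": 0.005},
  {"rx": 0,"ry": 0,"rz": 0,"tx": 0,"ty": 0.001,"tz": 0,"fingers": 0.005},
  {"rx": 0,"ry": 0,"rz": 0,"tx": 0,"ty": 0.001,"tz": 0,"fingers": 0.005},
  {"rx": 0,"ry": 0,"rz": 0,"tx": 0,"ty": 0.001,"tz": 0,"fingers": 0.005},
  {"rx": 0,"ry": 0,"rz": 0,"tx": 0,"ty": 0.001,"tz": 0,"fingers": 0.005},
  {"rx": 0,"ry": 0,"rz": 0,"tx": 0,"ty": 0.001,"tz": 0,"fingers": 0.005},
], grip_force=40)

```text
t: 3.3
position: [0.4062, -0.1976, 0.2928]
tool_rot: [0.078, 0.702, -0.08, 0.704]
contact_force: [-2.1, -3.3, 7.3]
grip_width: 0.0137
```

```bash
python3 - <<'E'
from h import *
from rig import ctrl
s=ctrl.sense();print(s["t"],s["position"],s["contact_force"],s["grip_width"])
for t in np.arange(0,1.61,.08):
    x=-.201*np.cos(t)+.05*np.sin(t); z=.201*np.sin(t)+.05*np.cos(t)
    print(round(t,2),"tx %.3f tz %.3f"%(-(z-.05),x+.201))
E
```

```text
3.3 [ 0.40619564 -0.19764218  0.29280534] [-2.05392915 -3.32847141  7.28296136] 0.013672410868162104
0.0 tx -0.000 tz 0.000
0.08 tx -0.016 tz 0.005
0.16 tx -0.031 tz 0.011
0.24 tx -0.046 tz 0.018
0.32 tx -0.061 tz 0.026
0.4 tx -0.074 tz 0.035
0.48 tx -0.087 tz 0.046
0.56 tx -0.099 tz 0.057
0.64 tx -0.110 tz 0.070
0.72 tx -0.120 tz 0.083
0.8 tx -0.129 tz 0.097
0.88 tx -0.137 tz 0.111
0.96 tx -0.143 tz 0.127
1.04 tx -0.149 tz 0.142
1.12 tx -0.153 tz 0.158
1.2 tx -0.155 tz 0.175
1.28 tx -0.157 tz 0.191
1.36 tx -0.157 tz 0.208
1.44 tx -0.156 tz 0.224
1.52 tx -0.153 tz 0.241
1.6 tx -0.149 tz 0.257
```

Request:
arm_command([
  {"rx": 0,"ry": 0,"rz": 0,"tx": -0.016,"ty": 0,"tz": 0.005,"fingers": 0.005},
  {"rx": 0,"ry": 0,"rz": 0,"tx": -0.031,"ty": 0,"tz": 0.011,"fingers": 0.005},
  {"rx": 0,"ry": 0,"rz": 0,"tx": -0.046,"ty": 0,"tz": 0.018,"fingers": 0.005},
  {"rx": 0,"ry": 0,"rz": 0,"tx": -0.061,"ty": 0,"tz": 0.026,"fingers": 0.005},
  {"rx": 0,"ry": 0,"rz": 0,"tx": -0.074,"ty": 0,"tz": 0.035,"fingers": 0.005},
  {"rx": 0,"ry": 0,"rz": 0,"tx": -0.087,"ty": 0,"tz": 0.046,"fingers": 0.005},
  {"rx": 0,"ry": 0,"rz": 0,"tx": -0.099,"ty": 0,"tz": 0.057,"fingers": 0.005},
  {"rx": 0,"ry": 0,"rz": 0,"tx": -0.11,"ty": 0,"tz": 0.07,"fingers": 0.005},
])

```text
t: 3.97
position: [0.4736, -0.213, 0.4008]
tool_rot: [0.078, 0.704, -0.08, 0.702]
contact_force: [-2.1, -6.2, -3.5]
grip_width: 0.0135
```

```bash
python3 - <<'E'
from h import *
from rig import ctrl,cams
f=cams.grab_frame("side"); cv2.imwrite("pics/s3.png",f["color"][:,:,::-1])
f=cams.grab_frame("wrist"); cv2.imwrite("pics/w3.png",f["color"][:,:,::-1])
s=ctrl.sense();print(s["t"],s["position"],s["contact_force"],s["ft_torque"],s["grip_width"])
E
```

```text
4.0667 [ 0.47486796 -0.21323739  0.40242381] [-2.62089382 -5.17794093  1.58714241] [-0.60784188  0.16185026 -0.02096187] 0.013289953834702847
```

View pics/s3.png

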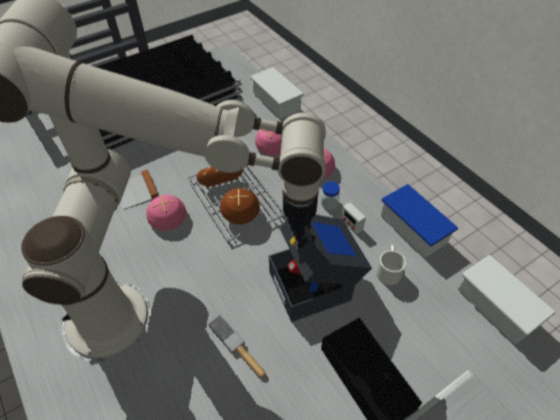

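View pics/w3.png

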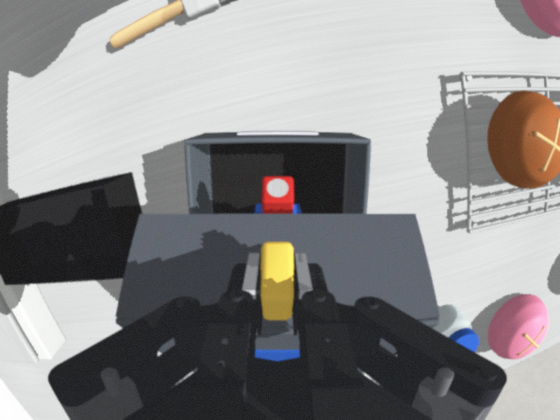

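Request:
arm_command([
  {"rx": 0,"ry": 0,"rz": 0,"tx": -0.01,"ty": -0.001,"tz": 0.013,"fingers": 0.005},
  {"rx": 0,"ry": 0,"rz": 0,"tx": -0.019,"ty": -0.001,"tz": 0.027,"fingers": 0.005},
  {"rx": 0,"ry": 0,"rz": 0,"tx": -0.027,"ty": -0.001,"tz": 0.041,"fingers": 0.005},
  {"rx": 0,"ry": 0,"rz": 0,"tx": -0.033,"ty": -0.001,"tz": 0.057,"fingers": 0.005},
  {"rx": 0,"ry": 0,"rz": 0,"tx": -0.039,"ty": -0.001,"tz": 0.072,"fingers": 0.005},
  {"rx": 0,"ry": 0,"rz": 0,"tx": -0.043,"ty": -0.001,"tz": 0.088,"fingers": 0.005},
  {"rx": 0,"ry": 0,"rz": 0,"tx": -0.045,"ty": -0.001,"tz": 0.105,"fingers": 0.005},
  {"rx": 0,"ry": 0,"rz": 0,"tx": -0.047,"ty": -0.001,"tz": 0.121,"fingers": 0.005},
  {"rx": 0,"ry": 0,"rz": 0,"tx": -0.047,"ty": -0.001,"tz": 0.138,"fingers": 0.005},
  {"rx": 0,"ry": 0,"rz": 0,"tx": -0.046,"ty": -0.001,"tz": 0.154,"fingers": 0.005},
  {"rx": 0,"ry": 0,"rz": 0,"tx": -0.043,"ty": -0.001,"tz": 0.171,"fingers": 0.005},
  {"rx": 0,"ry": 0,"rz": 0,"tx": -0.04,"ty": -0.001,"tz": 0.184,"fingers": 0.005},
  {"rx": 0,"ry": 0,"rz": 0,"tx": -0.04,"ty": -0.001,"tz": 0.184,"fingers": 0.005},
])

```text
t: 5.15
position: [0.6542, -0.2543, 0.4407]
tool_rot: [0.079, 0.702, -0.079, 0.703]
contact_force: [-0.0, -1.4, 2.5]
grip_width: 0.0131
```

```bash
python3 - <<'E'
from h import *
from rig import ctrl,cams
f=cams.grab_frame("side"); cv2.imwrite("pics/s4.png",f["color"][:,:,::-1])
s=ctrl.sense();print(s["t"],s["position"],s["contact_force"],s["ft_torque"],s["grip_width"])
E
```

```text
5.2 [ 0.65355166 -0.25417678  0.44087397] [ 1.39776739 -1.33202     0.49380788] [-0.23947812 -0.25048895  0.01890021] 0.01328910082966828
```

View pics/s4.png

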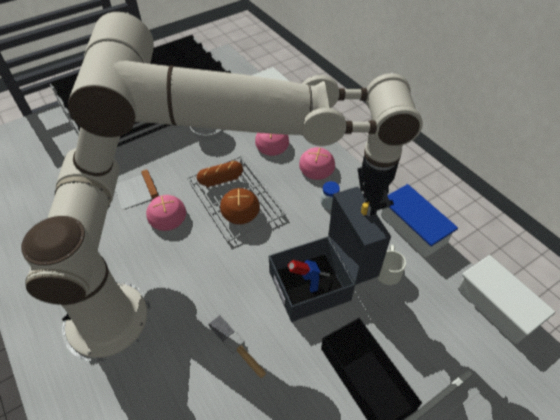

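Request:
arm_command([
  {"rx": 0,"ry": 0,"rz": 0,"tx": 0,"ty": 0,"tz": 0,"fingers": 0.05},
  {"rx": 0,"ry": 0,"rz": 0,"tx": 0,"ty": 0,"tz": 0,"fingers": 0.05},
  {"rx": 0,"ry": 0,"rz": 0,"tx": 0,"ty": 0,"tz": 0,"fingers": 0.05},
  {"rx": 0,"ry": 0,"rz": 0,"tx": 0,"ty": 0,"tz": 0,"fingers": 0.05},
  {"rx": 0,"ry": 0,"rz": 0,"tx": -0.04,"ty": 0,"tz": 0,"fingers": 0.05},
  {"rx": 0,"ry": 0,"rz": 0,"tx": -0.08,"ty": 0,"tz": 0,"fingers": 0.05},
  {"rx": 0,"ry": 0,"rz": 0,"tx": -0.08,"ty": 0,"tz": -0.04,"fingers": 0.05},
  {"rx": 0,"ry": 0,"rz": 0,"tx": -0.08,"ty": 0,"tz": -0.2,"fingers": 0.05},
  {"rx": 0,"ry": 0,"rz": 0,"tx": -0.08,"ty": 0,"tz": -0.2,"fingers": 0.05},
  {"rx": 0,"ry": 0,"rz": 0,"tx": -0.08,"ty": 0,"tz": -0.2,"fingers": 0.05},
  {"rx": 0,"ry": 0,"rz": 0,"tx": -0.08,"ty": 0,"tz": -0.2,"fingers": 0.05},
  {"rx": 0,"ry": 0,"rz": 0,"tx": -0.08,"ty": 0,"tz": -0.2,"fingers": 0.05},
  {"rx": 0,"ry": 0,"rz": 0,"tx": -0.08,"ty": 0,"tz": -0.2,"fingers": 0.05},
])

```text
t: 6.28
position: [0.4565, -0.2088, 0.521]
tool_rot: [0.079, 0.702, -0.079, 0.703]
contact_force: [0.3, -0.1, 0.1]
grip_width: 0.0502
```

```bash
python3 - <<'E'
from h import *
from rig import ctrl,cams
np.set_printoptions(precision=4,suppress=True)
d={}
for n in ["side","top","wrist"]:
    f=cams.grab_frame(n); d[n]=f; cv2.imwrite(f"pics/{n}5.png",f["color"][:,:,::-1])
    h=cv2.cvtColor(f["color"],cv2.COLOR_RGB2HSV); m=cv2.inRange(h,(0,190,90),(4,255,255))|cv2.inRange(h,(176,190,90),(180,255,255))
    print(n,blobs(m,20),blobs(yellow(f),10))
pickle.dump(d,open("f5.pkl","wb"))
th=1.65; x=-.198*np.cos(th)+.05*np.sin(th); z=.198*np.sin(th)+.05*np.cos(th)
p=W(.09+x,0.0015,.086+z); print("tab pred open",p,proj(d["side"],p),proj(d["top"],p))
s=ctrl.sense();print(s["t"],s["position"],s["contact_force"],s["joints"],s["grip_width"])
cv2.imwrite("pics/c5.png",cv2.resize(d["side"]["color"][170:330,250:430],None,fx=4,fy=3.7,interpolation=cv2.INTER_CUBIC)[:,:,::-1])
E
```

```text
side [([293, 260, 16, 10, 75], [300.11, 264.73])] [([367, 202, 12, 10, 54], [371.93, 204.98])]
top [([339, 228, 9, 9, 37], [343.76, 231.76])] [([362, 153, 8, 12, 63], [365.22, 158.24])]
wrist [([267, 172, 21, 40, 479], [277.41, 196.51])] []
tab pred open [ 0.665  -0.255   0.2794] (np.float64(372.89867033520085), np.float64(206.10631380730575)) (np.float64(365.4909303877408), np.float64(158.46934335476317))
6.4333 [ 0.4586 -0.2097  0.5211] [ 0.0788  0.8366 -0.5254] [-0.6691 -0.0799  1.6154  0.0002  1.605  -2.0163] 0.050306760365181925
```

View pics/c5.png

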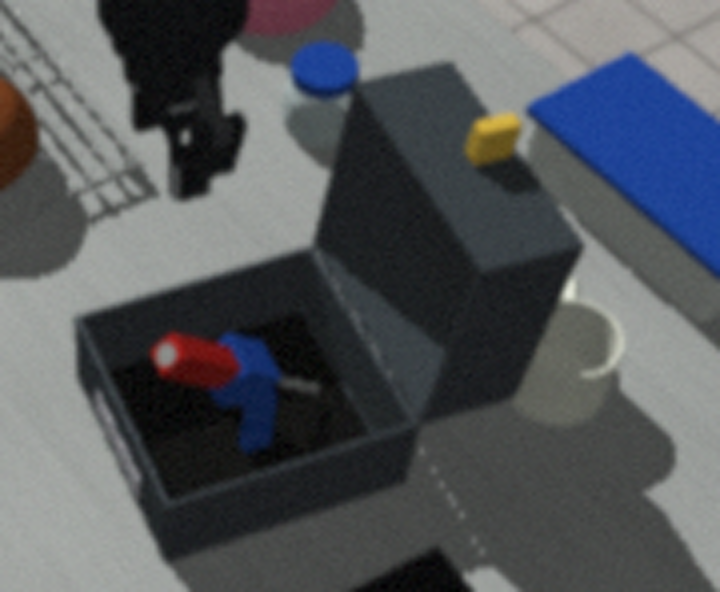

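View pics/wrist5.png

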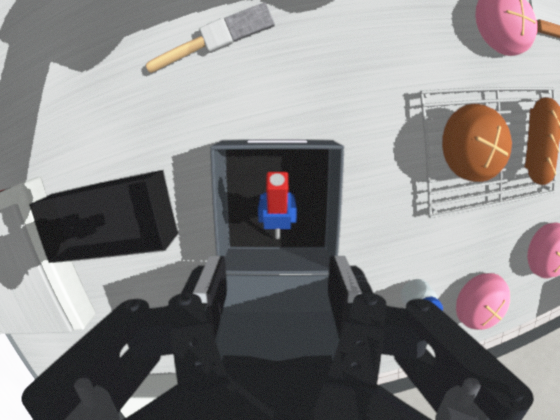

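View pics/top5.png

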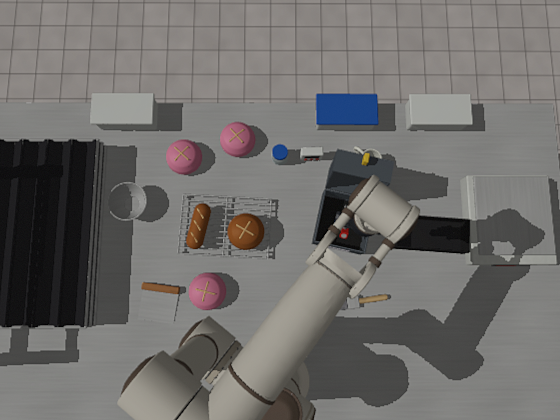

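The lid stands open: the tab is within about 1 px of the prediction for 1.65 rad in both views. The probe is visible, with the grey dot on its handle end at wrist (277,180) and side (291,266).

```bash
python3 - <<'E'
from h import *
np.set_printoptions(precision=4,suppress=True)
d=pickle.load(open("f5.pkl","rb")); S,Wr,T=d["side"],d["wrist"],d["top"]
def loc(v): v=v-CEN; return np.array([v@CX,v@CY,v[2]])
# grey disc centroid
for n,(x0,y0,x1,y1) in {"wrist":(265,168,292,190),"side":(285,256,300,275),"top":(336,226,352,242)}.items():
    c=d[n]["color"][y0:y1,x0:x1]; h=cv2.cvtColor(c,cv2.COLOR_RGB2HSV); m=cv2.inRange(h,(0,0,110),(180,120,255)); print(n,[( (b[1][0]+x0,b[1][1]+y0),b[0]) for b in blobs(m,3)])
for n in ("wrist","side"):
    cv2.imwrite(f"pics/z_{n}.png",cv2.resize(d[n]["color"][150:250,230:330] if n=="wrist" else d[n]["color"][235:305,270:350],None,fx=6,fy=6,interpolation=cv2.INTER_CUBIC)[:,:,::-1])
p,e=tri([ray(Wr,277.5,179.5,1),ray(S,291.3,266.2)]); print("end",p,loc(p),e)
# front wall top corners check from wrist : case yaw/centre
for uv in [(212,143),(343,143)]: q=plane(Wr,*uv,.085,1); print(loc(q))
E
```

```text
wrist [((276.73, 179.09), [5, 5, 15, 13, 158])]
side [((290.86, 265.5), [4, 7, 5, 6, 28])]
top [((338.5, 226.67), [0, 0, 6, 3, 12]), ((343.37, 235.47), [5, 8, 6, 4, 19])]
end [ 0.4594 -0.2092  0.1312] [-0.0551  0.0006  0.1312] [np.float64(0.0005050708230240626), np.float64(0.0005050708230240155)]
[-0.0926 -0.0819  0.085 ]
[-0.0926  0.0831  0.085 ]
```

View pics/z_wrist.png

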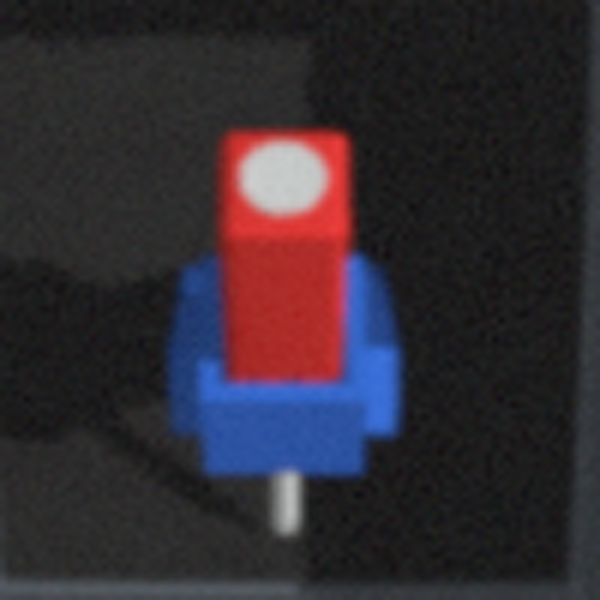

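View pics/z_side.png

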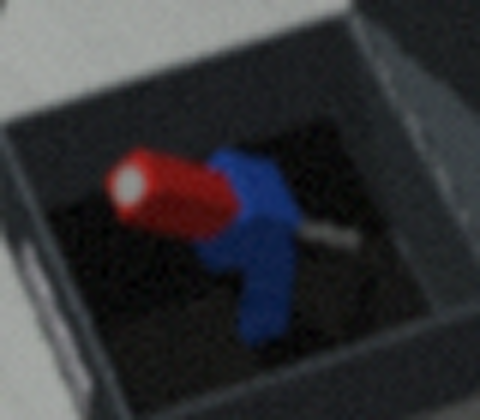

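```bash
cat >> h.py <<'E'
def loc(v): v=v-CEN; return np.array([v@CX,v@CY,v[2]])
AX=(CX-Z)/np.sqrt(2)
E
python3 - <<'E'
from h import *
from rig import ctrl
np.set_printoptions(precision=4,suppress=True)
d=pickle.load(open("f5.pkl","rb")); S,Wr,T=d["side"],d["wrist"],d["top"]
p,e=tri([ray(Wr,276.75,179.25,1),ray(S,290.9,265.4)]); print("end",p,loc(p),e)
G=p+.025*AX; print("grip",G,loc(G), "tip",loc(G+.145*AX))
tp=G+.145*AX; print("tip px",proj(Wr,tp,1),proj(S,tp))
s=ctrl.sense(); Rt=toolR(AX,CY)
print("pre",row(s,G-(.155+.08)*AX,Rt)); 
E
```

```text
end [ 0.4577 -0.2096  0.1371] [-0.0567 -0.0002  0.1371] [np.float64(0.0005007127533273022), np.float64(0.0005007127533273427)]
grip [ 0.4749 -0.2136  0.1194] [-0.039  -0.0002  0.1194] tip [ 0.0635 -0.0002  0.0169]
tip px (np.float64(276.9836484622187), np.float64(238.2591395961469)) (np.float64(329.99844137722823), np.float64(275.1643469829346))
pre (array([ 0.2354, -0.0001, -0.1496]), array([-0.0001, -0.7844,  0.0003]))
```

Request:
arm_command([
  {"rx": 0,"ry": -0.785,"rz": 0,"tx": 0.235,"ty": 0,"tz": -0.15,"fingers": 0.05},
  {"rx": 0,"ry": -0.785,"rz": 0,"tx": 0.235,"ty": 0,"tz": -0.15,"fingers": 0.05},
  {"rx": 0,"ry": -0.785,"rz": 0,"tx": 0.235,"ty": 0,"tz": -0.15,"fingers": 0.05},
  {"rx": 0,"ry": -0.785,"rz": 0,"tx": 0.235,"ty": 0,"tz": -0.15,"fingers": 0.05},
  {"rx": 0,"ry": -0.785,"rz": 0,"tx": 0.235,"ty": 0,"tz": -0.15,"fingers": 0.05},
  {"rx": 0,"ry": -0.785,"rz": 0,"tx": 0.235,"ty": 0,"tz": -0.15,"fingers": 0.05},
  {"rx": 0,"ry": -0.785,"rz": 0,"tx": 0.235,"ty": 0,"tz": -0.15,"fingers": 0.05},
  {"rx": 0,"ry": -0.785,"rz": 0,"tx": 0.235,"ty": 0,"tz": -0.15,"fingers": 0.05},
  {"rx": 0,"ry": -0.785,"rz": 0,"tx": 0.235,"ty": 0,"tz": -0.15,"fingers": 0.05},
  {"rx": 0,"ry": -0.785,"rz": 0,"tx": 0.235,"ty": 0,"tz": -0.15,"fingers": 0.05},
  {"rx": 0,"ry": -0.785,"rz": 0,"tx": 0.235,"ty": 0,"tz": -0.15,"fingers": 0.05},
  {"rx": 0,"ry": -0.785,"rz": 0,"tx": 0.235,"ty": 0,"tz": -0.15,"fingers": 0.05},
])

```text
t: 7.43
position: [0.3134, -0.178, 0.2897]
tool_rot: [0.04, 0.379, -0.103, 0.919]
contact_force: [0.1, 0.1, 0.7]
grip_width: 0.0498
```

```bash
python3 - <<'E'
from h import *
from rig import ctrl,cams
np.set_printoptions(precision=4,suppress=True)
f=cams.grab_frame("wrist"); cv2.imwrite("pics/w6.png",f["color"][:,:,::-1])
S=cams.grab_frame("side"); cv2.imwrite("pics/s6.png",S["color"][:,:,::-1])
s=ctrl.sense(); print(s["t"],s["position"],s["joints"],s["contact_force"],s["grip_width"])
G=np.array([.4749,-.2136,.1194]); print(row(s,G-.155*AX,toolR(AX,CY)))
e=G-.025*AX; print("end px",proj(f,e,1))
E
```

```text
7.5333 [ 0.3129 -0.1773  0.2882] [-1.0719 -0.62    2.5572  0.8245  0.8078 -2.8902] [ 0.3099 -0.7289 -0.2156] 0.0498781852039057
(array([ 0.0818,  0.0006, -0.0022]), array([0.0029, 0.0019, 0.0013]))
end px (np.float64(278.8782307599349), np.float64(232.8152387472084))
```

View pics/w6.png

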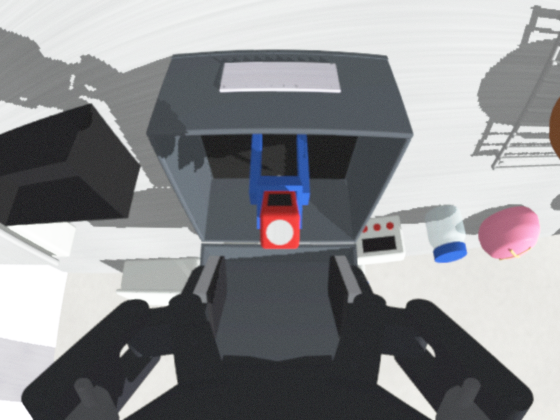

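View pics/s6.png

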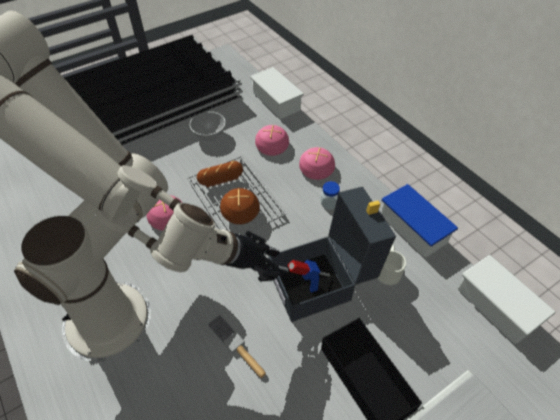

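Request:
arm_command([
  {"rx": 0.002,"ry": 0.001,"rz": 0.001,"tx": 0.015,"ty": 0.001,"tz": -0.001,"fingers": 0.05},
  {"rx": 0.002,"ry": 0.001,"rz": 0.001,"tx": 0.035,"ty": 0.001,"tz": -0.001,"fingers": 0.05},
  {"rx": 0.002,"ry": 0.001,"rz": 0.001,"tx": 0.055,"ty": 0.001,"tz": -0.001,"fingers": 0.05},
  {"rx": 0.002,"ry": 0.001,"rz": 0.001,"tx": 0.072,"ty": 0.001,"tz": -0.001,"fingers": 0.05},
  {"rx": 0.002,"ry": 0.001,"rz": 0.001,"tx": 0.081,"ty": 0.001,"tz": -0.001,"fingers": 0.05},
  {"rx": 0.002,"ry": 0.001,"rz": 0.001,"tx": 0.081,"ty": 0.001,"tz": -0.001,"fingers": 0.05},
  {"rx": 0.002,"ry": 0.001,"rz": 0.001,"tx": 0.081,"ty": 0.001,"tz": -0.001,"fingers": 0.05},
])

```text
t: 8.12
position: [0.3723, -0.1815, 0.2422]
tool_rot: [0.046, 0.389, -0.106, 0.914]
contact_force: [-0.1, -0.5, -0.4]
grip_width: 0.0502
```

```bash
python3 - <<'E'
from h import *
from rig import ctrl,cams
np.set_printoptions(precision=4,suppress=True)
f=cams.grab_frame("wrist"); cv2.imwrite("pics/w7.png",f["color"][:,:,::-1])
s=ctrl.sense(); print(s["t"],s["position"],s["joints"],s["contact_force"],s["grip_width"])
G=np.array([.4749,-.2136,.1194]); print(row(s,G-.155*AX,toolR(AX,CY)))
E
```

```text
8.1667 [ 0.372  -0.1815  0.2423] [-0.8938 -0.2574  2.4311  0.9853  0.5376 -2.994 ] [-0.4464 -0.548   0.0601] 0.05003847504483194
(array([ 0.0082, -0.0085, -0.0107]), array([-0.0077, -0.0186,  0.0056]))
```

View pics/w7.png

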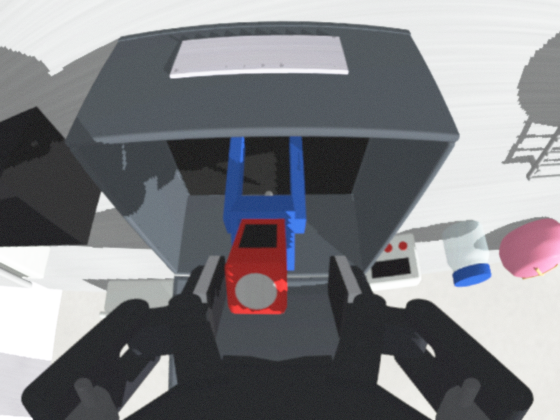

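Joint 6 hit its range limit (-2.994), so the last approach stopped short. I'll back off and use the equivalent half-turned grasp.

Request:
arm_command([
  {"rx": 0,"ry": 0,"rz": 0,"tx": -0.03,"ty": 0,"tz": 0,"fingers": 0.05},
  {"rx": 0,"ry": 0,"rz": 0,"tx": -0.06,"ty": 0,"tz": 0,"fingers": 0.05},
  {"rx": 0.12,"ry": 0,"rz": 0,"tx": -0.075,"ty": 0,"tz": 0,"fingers": 0.05},
  {"rx": 0.24,"ry": 0,"rz": 0,"tx": -0.075,"ty": 0,"tz": 0,"fingers": 0.05},
  {"rx": 0.36,"ry": 0,"rz": 0,"tx": -0.075,"ty": 0,"tz": 0,"fingers": 0.05},
  {"rx": 0.48,"ry": 0,"rz": 0,"tx": -0.075,"ty": 0,"tz": 0,"fingers": 0.05},
  {"rx": 0.6,"ry": 0,"rz": 0,"tx": -0.075,"ty": 0,"tz": 0,"fingers": 0.05},
  {"rx": 0.72,"ry": 0,"rz": 0,"tx": -0.075,"ty": 0,"tz": 0,"fingers": 0.05},
  {"rx": 0.84,"ry": 0,"rz": 0,"tx": -0.075,"ty": 0,"tz": 0,"fingers": 0.05},
  {"rx": 0.96,"ry": 0,"rz": 0,"tx": -0.075,"ty": 0,"tz": 0,"fingers": 0.05},
  {"rx": 1.08,"ry": 0,"rz": 0,"tx": -0.075,"ty": 0,"tz": 0,"fingers": 0.05},
  {"rx": 1.2,"ry": 0,"rz": 0,"tx": -0.075,"ty": 0,"tz": 0,"fingers": 0.05},
  {"rx": 1.32,"ry": 0,"rz": 0,"tx": -0.075,"ty": 0,"tz": 0,"fingers": 0.05},
  {"rx": 1.44,"ry": 0,"rz": 0,"tx": -0.075,"ty": 0,"tz": 0,"fingers": 0.05},
  {"rx": 1.56,"ry": 0,"rz": 0,"tx": -0.075,"ty": 0,"tz": 0,"fingers": 0.05},
  {"rx": 1.68,"ry": 0,"rz": 0,"tx": -0.075,"ty": 0,"tz": 0,"fingers": 0.05},
])

```text
t: 9.5
position: [0.3207, -0.1696, 0.2963]
tool_rot: [0.713, 0.178, -0.362, 0.574]
contact_force: [0.2, 0.3, -0.4]
grip_width: 0.0498
```

```bash
python3 - <<'E'
from h import *
from rig import ctrl,cams
np.set_printoptions(precision=4,suppress=True)
s=ctrl.sense(); print(s["t"],s["position"],s["joints"],s["contact_force"],s["grip_width"])
G=np.array([.4749,-.2136,.1194]); print(row(s,G-(.155+.08)*AX,toolR(AX,-CY)))
E
```

```text
9.5 [ 0.3207 -0.1696  0.2963] [-1.0208 -0.6234  2.5378  0.7643  0.7899 -1.1032] [ 0.1983  0.2653 -0.4177] 0.04981148223253799
(array([ 0.0036, -0.0106,  0.0101]), array([1.4474, 0.0202, 0.0073]))
```

Request:
arm_command([
  {"rx": 1.447,"ry": 0.02,"rz": 0.007,"tx": 0.004,"ty": -0.0106,"tz": 0.0101,"fingers": 0.05},
  {"rx": 1.447,"ry": 0.02,"rz": 0.007,"tx": 0.004,"ty": -0.0106,"tz": 0.0101,"fingers": 0.05},
  {"rx": 1.447,"ry": 0.02,"rz": 0.007,"tx": 0.004,"ty": -0.0106,"tz": 0.0101,"fingers": 0.05},
  {"rx": 1.447,"ry": 0.02,"rz": 0.007,"tx": 0.004,"ty": -0.0106,"tz": 0.0101,"fingers": 0.05},
  {"rx": 1.447,"ry": 0.02,"rz": 0.007,"tx": 0.004,"ty": -0.0106,"tz": 0.0101,"fingers": 0.05},
  {"rx": 1.447,"ry": 0.02,"rz": 0.007,"tx": 0.004,"ty": -0.0106,"tz": 0.0101,"fingers": 0.05},
  {"rx": 1.447,"ry": 0.02,"rz": 0.007,"tx": 0.004,"ty": -0.0106,"tz": 0.0101,"fingers": 0.05},
  {"rx": 1.447,"ry": 0.02,"rz": 0.007,"tx": 0.004,"ty": -0.0106,"tz": 0.0101,"fingers": 0.05},
  {"rx": 1.447,"ry": 0.02,"rz": 0.007,"tx": 0.004,"ty": -0.0106,"tz": 0.0101,"fingers": 0.05},
  {"rx": 1.447,"ry": 0.02,"rz": 0.007,"tx": 0.004,"ty": -0.0106,"tz": 0.0101,"fingers": 0.05},
  {"rx": 1.447,"ry": 0.02,"rz": 0.007,"tx": 0.004,"ty": -0.0106,"tz": 0.0101,"fingers": 0.05},
  {"rx": 1.447,"ry": 0.02,"rz": 0.007,"tx": 0.004,"ty": -0.0106,"tz": 0.0101,"fingers": 0.05},
  {"rx": 1.447,"ry": 0.02,"rz": 0.007,"tx": 0.004,"ty": -0.0106,"tz": 0.0101,"fingers": 0.05},
  {"rx": 1.447,"ry": 0.02,"rz": 0.007,"tx": 0.004,"ty": -0.0106,"tz": 0.0101,"fingers": 0.05},
  {"rx": 1.447,"ry": 0.02,"rz": 0.007,"tx": 0.004,"ty": -0.0106,"tz": 0.0101,"fingers": 0.05},
])

```text
t: 10.75
position: [0.3134, -0.1768, 0.2851]
tool_rot: [0.918, -0.101, -0.381, -0.039]
contact_force: [-0.3, 0.3, -0.2]
grip_width: 0.0499
```

```bash
python3 - <<'E'
from h import *
from rig import ctrl,cams
np.set_printoptions(precision=4,suppress=True)
f=cams.grab_frame("wrist"); cv2.imwrite("pics/w8.png",f["color"][:,:,::-1])
s=ctrl.sense(); print(s["t"],s["position"],s["joints"],s["contact_force"],s["grip_width"])
G=np.array([.4749,-.2136,.1194]); print(row(s,G-.155*AX,toolR(AX,-CY)),row(s,G-(.155+.08)*AX,toolR(AX,-CY))); print(proj(f,G-.025*AX,1))
E
```

```text
10.8 [ 0.3134 -0.1768  0.285 ] [-1.0692 -0.61    2.5583  0.8286  0.8014  0.2398] [0.6231 0.3298 0.3445] 0.04991483204308192
(array([ 0.0792,  0.0002, -0.0001]), array([0.0076, 0.0009, 0.001 ])) (array([-0.0008,  0.0001, -0.    ]), array([0.0076, 0.0009, 0.001 ]))
(np.float64(277.81508529472404), np.float64(242.54903224822024))
```

View pics/w8.png

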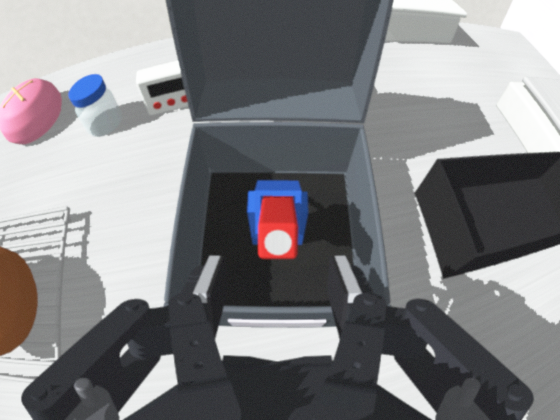

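Request:
arm_command([
  {"rx": 0.007,"ry": 0.001,"rz": 0.001,"tx": 0.015,"ty": 0,"tz": 0,"fingers": 0.05},
  {"rx": 0.007,"ry": 0.001,"rz": 0.001,"tx": 0.035,"ty": 0,"tz": 0,"fingers": 0.05},
  {"rx": 0.007,"ry": 0.001,"rz": 0.001,"tx": 0.055,"ty": 0,"tz": 0,"fingers": 0.05},
  {"rx": 0.007,"ry": 0.001,"rz": 0.001,"tx": 0.07,"ty": 0,"tz": 0,"fingers": 0.05},
  {"rx": 0.007,"ry": 0.001,"rz": 0.001,"tx": 0.079,"ty": 0,"tz": 0,"fingers": 0.05},
  {"rx": 0.007,"ry": 0.001,"rz": 0.001,"tx": 0.079,"ty": 0,"tz": 0,"fingers": 0.05},
  {"rx": 0.007,"ry": 0.001,"rz": 0.001,"tx": 0.079,"ty": 0,"tz": 0,"fingers": 0.05},
])

```text
t: 11.38
position: [0.3679, -0.1888, 0.2286]
tool_rot: [0.918, -0.102, -0.381, -0.043]
contact_force: [0.2, 1.2, -0.0]
grip_width: 0.0504
```

```bash
python3 - <<'E'
from h import *
from rig import ctrl,cams
np.set_printoptions(precision=4,suppress=True)
f=cams.grab_frame("wrist"); cv2.imwrite("pics/w9.png",f["color"][:,:,::-1])
s=ctrl.sense(); print(s["t"],s["position"],s["joints"],s["contact_force"],s["grip_width"])
G=np.array([.4749,-.2136,.1194]); print(row(s,G-.155*AX,toolR(AX,-CY)))
E
```

```text
11.4333 [ 0.3678 -0.1889  0.2291] [-0.9255 -0.2176  2.4385  1.093   0.5407  0.0045] [-0.5274 -0.0729  0.5128] 0.049885910824039016
(array([ 0.0002,  0.0003, -0.0002]), array([-0.0006,  0.0004,  0.0008]))
```

View pics/w9.png

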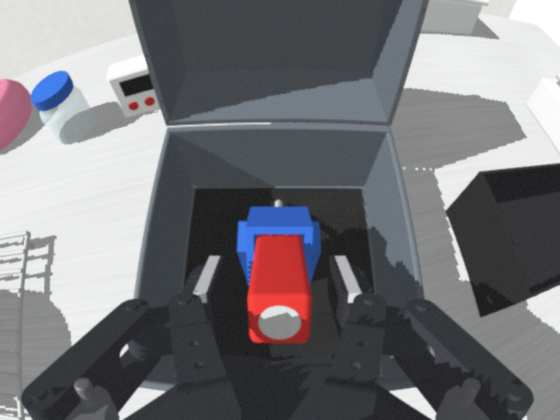

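Pose is accurate to 0.5 mm and the handle is centred between the pads. Now I'll close.

Request:
arm_command([
  {"rx": 0,"ry": 0,"rz": 0,"tx": 0,"ty": 0,"tz": 0,"fingers": 0.015},
  {"rx": 0,"ry": 0,"rz": 0,"tx": 0,"ty": 0,"tz": 0,"fingers": 0.015},
  {"rx": 0,"ry": 0,"rz": 0,"tx": 0,"ty": 0,"tz": 0,"fingers": 0.015},
  {"rx": 0,"ry": 0,"rz": 0,"tx": 0,"ty": 0,"tz": 0,"fingers": 0.015},
  {"rx": 0,"ry": 0,"rz": 0,"tx": 0,"ty": 0,"tz": 0,"fingers": 0.015},
], grip_force=60)

```text
t: 11.85
position: [0.3678, -0.1892, 0.2296]
tool_rot: [0.918, -0.103, -0.38, -0.043]
contact_force: [-8.3, 2.8, 6.8]
grip_width: 0.0235
```

Request:
arm_command([
  {"rx": 0,"ry": 0,"rz": 0,"tx": -0.01,"ty": 0,"tz": 0,"fingers": 0.015},
  {"rx": 0,"ry": 0,"rz": 0,"tx": -0.02,"ty": 0,"tz": 0,"fingers": 0.015},
  {"rx": 0,"ry": 0,"rz": 0,"tx": -0.03,"ty": 0,"tz": 0,"fingers": 0.015},
  {"rx": 0,"ry": 0,"rz": 0,"tx": -0.04,"ty": 0,"tz": 0,"fingers": 0.015},
])

```text
t: 12.18
position: [0.3399, -0.1826, 0.2577]
tool_rot: [0.918, -0.103, -0.38, -0.043]
contact_force: [-0.6, 0.1, -0.7]
grip_width: 0.0231
```

```bash
python3 - <<'E'
from h import *
from rig import ctrl,cams
np.set_printoptions(precision=4,suppress=True)
f=cams.grab_frame("wrist"); cv2.imwrite("pics/w10.png",f["color"][:,:,::-1])
s=ctrl.sense(); print(s["t"],s["position"],s["joints"],s["contact_force"],s["grip_width"])
E
```

```text
12.2333 [ 0.3396 -0.1827  0.2586] [-0.9935 -0.4154  2.5056  0.9384  0.6563  0.1459] [-1.3918 -0.7628 -0.6262] 0.023521041282148256
```

View pics/w10.png

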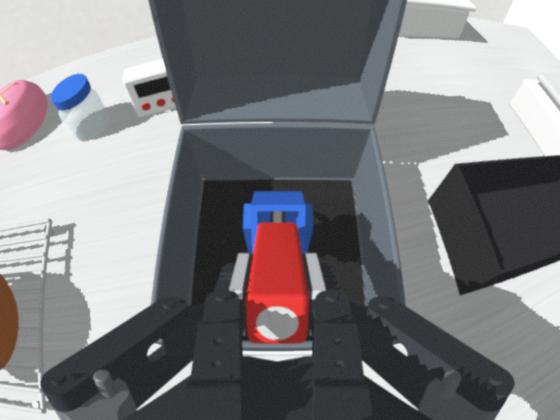

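Request:
arm_command([
  {"rx": 0,"ry": 0,"rz": 0,"tx": -0.012,"ty": 0,"tz": 0,"fingers": 0.015},
  {"rx": 0,"ry": 0,"rz": 0,"tx": -0.024,"ty": 0,"tz": 0,"fingers": 0.015},
  {"rx": 0,"ry": 0,"rz": 0,"tx": -0.036,"ty": 0,"tz": 0,"fingers": 0.015},
  {"rx": 0,"ry": 0,"rz": 0,"tx": -0.048,"ty": 0,"tz": 0,"fingers": 0.015},
  {"rx": 0,"ry": 0,"rz": 0,"tx": -0.05,"ty": 0,"tz": 0,"fingers": 0.015},
])

```text
t: 12.65
position: [0.3054, -0.1751, 0.2936]
tool_rot: [0.918, -0.104, -0.38, -0.042]
contact_force: [0.3, -0.9, -0.8]
grip_width: 0.0234
```

```bash
python3 - <<'E'
from h import *
from rig import ctrl,cams
np.set_printoptions(precision=4,suppress=True)
f=cams.grab_frame("wrist"); cv2.imwrite("pics/w11.png",f["color"][:,:,::-1])
s=ctrl.sense(); print(s["t"],s["position"],s["joints"],s["contact_force"],s["grip_width"])
G=np.array([.4749,-.2136,.1194]); print(row(s,G-(.155)*AX,toolR(AX,-CY)))
R0=R.from_quat(s["tool_rot"]).as_matrix(); print("up in tool",R0.T@Z)
E
```

```text
12.7 [ 0.3056 -0.1752  0.2934] [-1.0944 -0.6725  2.5729  0.8052  0.8478  0.271 ] [-1.1035  0.8273 -1.38  ] 0.02338024843995646
(array([ 0.0908, -0.0003,  0.0005]), array([ 0.0001, -0.0018, -0.0021]))
up in tool [-0.7058  0.0015 -0.7084]
```

View pics/w11.png

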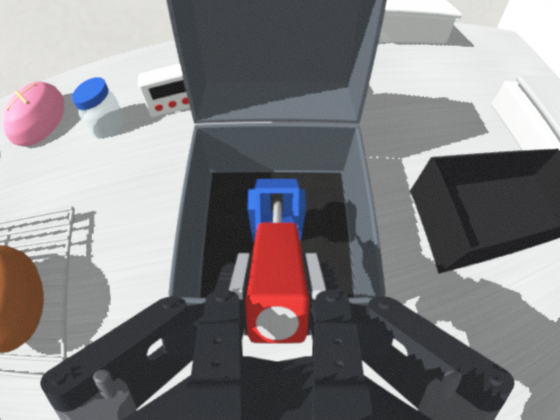

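Request:
arm_command([
  {"rx": 0,"ry": 0,"rz": 0,"tx": -0.01,"ty": 0,"tz": -0.001,"fingers": 0.015},
  {"rx": 0,"ry": 0,"rz": 0,"tx": -0.02,"ty": 0,"tz": -0.002,"fingers": 0.015},
  {"rx": 0,"ry": 0,"rz": 0,"tx": -0.03,"ty": 0,"tz": -0.003,"fingers": 0.015},
  {"rx": 0,"ry": 0,"rz": 0,"tx": -0.044,"ty": 0,"tz": -0.017,"fingers": 0.015},
  {"rx": 0,"ry": 0,"rz": 0,"tx": -0.06,"ty": 0,"tz": -0.033,"fingers": 0.015},
  {"rx": 0,"ry": 0,"rz": 0,"tx": -0.08,"ty": 0,"tz": -0.053,"fingers": 0.015},
  {"rx": 0,"ry": 0,"rz": 0,"tx": -0.1,"ty": 0,"tz": -0.073,"fingers": 0.015},
  {"rx": 0,"ry": 0,"rz": 0,"tx": -0.1,"ty": 0,"tz": -0.073,"fingers": 0.015},
])

```text
t: 13.37
position: [0.288, -0.1716, 0.4207]
tool_rot: [0.919, -0.104, -0.377, -0.04]
contact_force: [0.5, -1.3, -0.7]
grip_width: 0.0236
```

```bash
python3 - <<'E'
from h import *
from rig import ctrl,cams
np.set_printoptions(precision=4,suppress=True)
f=cams.grab_frame("wrist"); cv2.imwrite("pics/w12.png",f["color"][:,:,::-1])
f=cams.grab_frame("side"); cv2.imwrite("pics/s12.png",f["color"][:,:,::-1])
s=ctrl.sense(); print(s["t"],s["position"],s["joints"],s["contact_force"],s["grip_width"])
E
```

```text
13.4667 [ 0.2876 -0.1711  0.4153] [-1.1591 -0.9085  2.4387  0.6673  1.1696  0.5075] [-0.3234 -0.1417 -1.7834] 0.02342290304030171
```

View pics/s12.png

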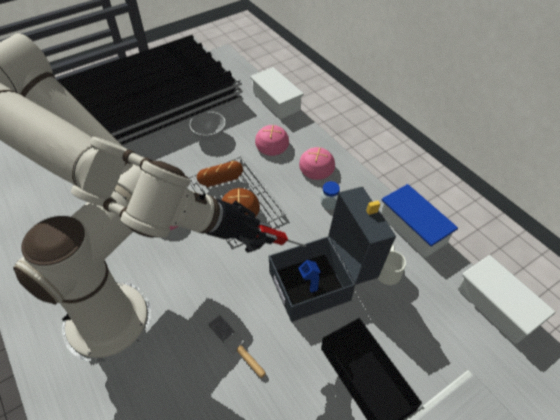

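View pics/w12.png

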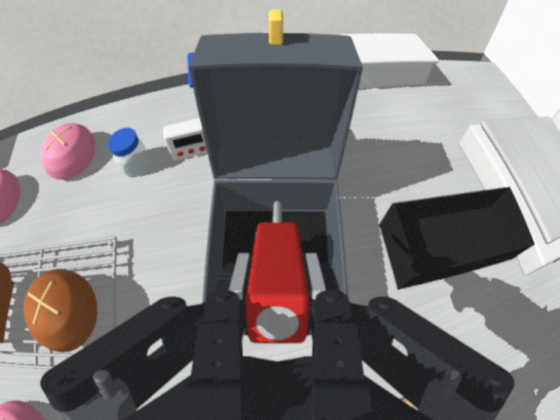

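```bash
python3 - <<'E'
from h import *
from rig import ctrl,cams
np.set_printoptions(precision=4,suppress=True)
s=ctrl.sense(); print(row(s,[.37,-.15,.49],toolR(-Z,-CY)))
E
```

```text
(array([ 0.0008, -0.0388, -0.1064]), array([ 0.0003, -0.786 ,  0.0002]))
```

Request:
arm_command([
  {"rx": 0,"ry": -0.1,"rz": 0,"tx": 0,"ty": -0.005,"tz": -0.015,"fingers": 0.015},
  {"rx": 0,"ry": -0.2,"rz": 0,"tx": 0,"ty": -0.01,"tz": -0.028,"fingers": 0.015},
  {"rx": 0,"ry": -0.3,"rz": 0,"tx": 0,"ty": -0.015,"tz": -0.042,"fingers": 0.015},
  {"rx": 0,"ry": -0.4,"rz": 0,"tx": 0,"ty": -0.02,"tz": -0.056,"fingers": 0.015},
  {"rx": 0,"ry": -0.5,"rz": 0,"tx": 0,"ty": -0.025,"tz": -0.07,"fingers": 0.015},
  {"rx": 0,"ry": -0.6,"rz": 0,"tx": 0,"ty": -0.03,"tz": -0.084,"fingers": 0.015},
  {"rx": 0,"ry": -0.7,"rz": 0,"tx": 0,"ty": -0.035,"tz": -0.098,"fingers": 0.015},
  {"rx": 0,"ry": -0.786,"rz": 0,"tx": 0,"ty": -0.039,"tz": -0.106,"fingers": 0.015},
  {"rx": 0,"ry": -0.786,"rz": 0,"tx": 0,"ty": -0.039,"tz": -0.106,"fingers": 0.015},
  {"rx": 0,"ry": -0.786,"rz": 0,"tx": 0,"ty": -0.039,"tz": -0.106,"fingers": 0.015},
])

```text
t: 14.3
position: [0.3696, -0.1494, 0.4877]
tool_rot: [-0.702, 0.077, 0.703, 0.079]
contact_force: [0.6, 0.6, -1.1]
grip_width: 0.0235
```

```bash
python3 - <<'E'
from h import *
from rig import ctrl,cams
np.set_printoptions(precision=4,suppress=True)
d={}
for n in ["side","top","wrist"]:
    d[n]=cams.grab_frame(n); cv2.imwrite(f"pics/{n}13.png",d[n]["color"][:,:,::-1])
pickle.dump(d,open("f13.pkl","wb"))
s=ctrl.sense(); print(s["t"],s["position"],s["joints"],s["contact_force"],s["grip_width"])
print(row(s,[.481,.0995,.47],toolR(-Z,-CY)))
tp=s["position"]+.3*R.from_quat(s["tool_rot"]).as_matrix()[:,0]; print("tip",tp,proj(d["side"],tp),proj(d["wrist"],tp,1))
u,v=map(int,proj(d["side"],tp)); cv2.imwrite("pics/c13.png",cv2.resize(d["side"]["color"][v-70:v+30,u-60:u+60],None,fx=6,fy=6,interpolation=cv2.INTER_CUBIC)[:,:,::-1]); print(u-60,v-70)
E
```

```text
14.45 [ 0.3685 -0.1495  0.4884] [-0.6923 -0.3731  1.9228  0.0016  1.594   1.1026] [-0.1338 -0.0673 -0.4869] 0.023529707385229054
(array([ 0.019 , -0.2678, -0.0544]), array([-0.0007,  0.0011,  0.0024]))
tip [ 0.3683 -0.1488  0.1884] (np.float64(247.72551781567688), np.float64(254.03222967819048)) (np.float64(277.4171211496712), np.float64(201.76946528570568))
187 184
```

View pics/c13.png

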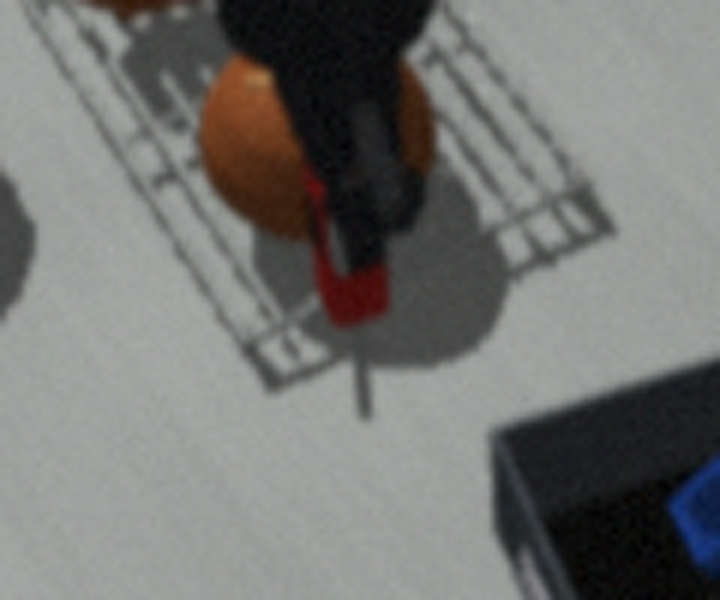

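View pics/wrist13.png

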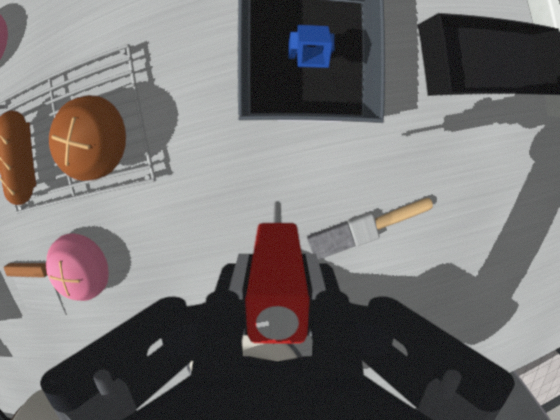

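```bash
python3 - <<'E'
from h import *
np.set_printoptions(precision=4,suppress=True)
d=pickle.load(open("f13.pkl","rb"));d0=pickle.load(open("f0.pkl","rb"))
c=d["wrist"]["color"][95:185,40:135]; cv2.imwrite("pics/cl.png",cv2.resize(c,None,fx=6,fy=6,interpolation=cv2.INTER_CUBIC)[:,:,::-1])
c=d0["top"]["color"][205:255,220:270]; cv2.imwrite("pics/ct.png",cv2.resize(c,None,fx=10,fy=10,interpolation=cv2.INTER_CUBIC)[:,:,::-1])
c=d0["side"]["color"][180:230,215:265]; cv2.imwrite("pics/cs.png",cv2.resize(c,None,fx=10,fy=10,interpolation=cv2.INTER_CUBIC)[:,:,::-1])
print(plane(d["wrist"],72,142,.097,1))
E
```

```text
[0.4793 0.0937 0.097 ]
```

View pics/cl.png

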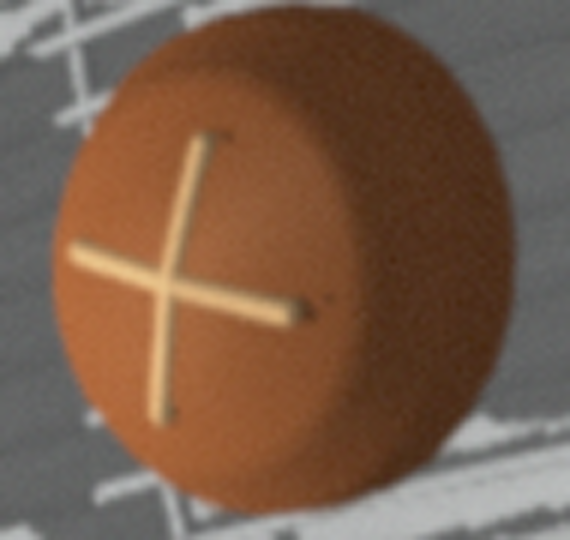

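View pics/ct.png

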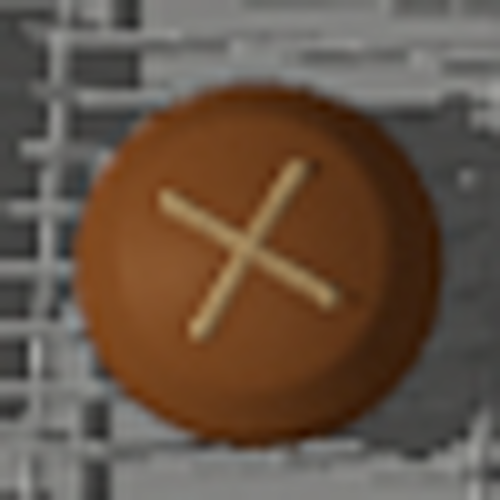

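View pics/cs.png

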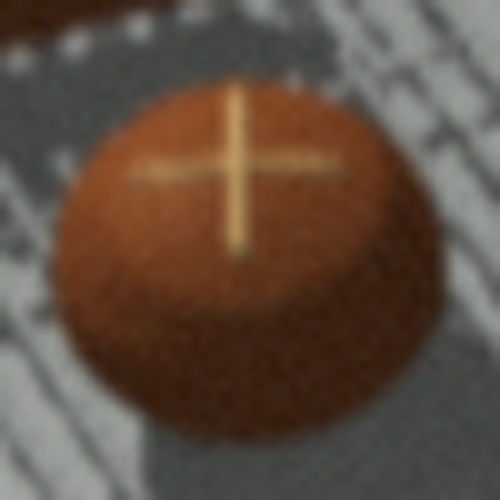

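```bash
python3 - <<'E'
from h import *
from rig import ctrl
np.set_printoptions(precision=4,suppress=True)
d=pickle.load(open("f13.pkl","rb"));T,S,Wr=d["top"],d["side"],d["wrist"]
a=(T,244.35,229.25);b=(S,238.35,196.35);c=(Wr,66.75,142.1,1)
for q in(a,b): print(plane(*q,.097))
print(plane(Wr,66.75,142.1,.097,1),tri([ray(*a),ray(*b),ray(*c)]),tri([ray(*a),ray(*b)]))
E
```

```text
[0.4821 0.1029 0.097 ]
[0.4806 0.1001 0.097 ]
[0.4819 0.1022 0.097 ] (array([0.4821, 0.1032, 0.0942]), [np.float64(0.00032886690190904965), np.float64(0.0007921940107068245), np.float64(0.0008386228307715568)]) (array([0.4823, 0.1032, 0.0929]), [np.float64(0.00022793251832446348), np.float64(0.000227932518324465)])
```

Request:
arm_command([
  {"rx": 0,"ry": 0.001,"rz": 0.002,"tx": 0,"ty": -0.015,"tz": -0.003,"fingers": 0.015},
  {"rx": 0,"ry": 0.001,"rz": 0.002,"tx": 0,"ty": -0.04,"tz": -0.008,"fingers": 0.015},
  {"rx": 0,"ry": 0.001,"rz": 0.002,"tx": 0,"ty": -0.07,"tz": -0.014,"fingers": 0.015},
  {"rx": 0,"ry": 0.001,"rz": 0.002,"tx": 0,"ty": -0.1,"tz": -0.02,"fingers": 0.015},
  {"rx": 0,"ry": 0.001,"rz": 0.002,"tx": 0,"ty": -0.13,"tz": -0.026,"fingers": 0.015},
  {"rx": 0,"ry": 0.001,"rz": 0.002,"tx": 0,"ty": -0.16,"tz": -0.032,"fingers": 0.015},
  {"rx": 0,"ry": 0.001,"rz": 0.002,"tx": 0,"ty": -0.19,"tz": -0.038,"fingers": 0.015},
  {"rx": 0,"ry": 0.001,"rz": 0.002,"tx": 0,"ty": -0.22,"tz": -0.044,"fingers": 0.015},
  {"rx": 0,"ry": 0.001,"rz": 0.002,"tx": 0,"ty": -0.245,"tz": -0.05,"fingers": 0.015},
  {"rx": 0,"ry": 0.001,"rz": 0.002,"tx": 0.005,"ty": -0.262,"tz": -0.053,"fingers": 0.015},
  {"rx": 0,"ry": 0.001,"rz": 0.002,"tx": 0.015,"ty": -0.27,"tz": -0.055,"fingers": 0.015},
  {"rx": 0,"ry": 0.001,"rz": 0.002,"tx": 0.018,"ty": -0.27,"tz": -0.055,"fingers": 0.015},
  {"rx": 0,"ry": 0.001,"rz": 0.002,"tx": 0.018,"ty": -0.27,"tz": -0.055,"fingers": 0.015},
  {"rx": 0,"ry": 0.001,"rz": 0.002,"tx": 0.018,"ty": -0.27,"tz": -0.055,"fingers": 0.015},
])

```text
t: 15.62
position: [0.4821, 0.1005, 0.4716]
tool_rot: [-0.702, 0.08, 0.703, 0.079]
contact_force: [-0.4, 0.8, -0.9]
grip_width: 0.0234
```

```bash
cat > chk.py <<'E'
from h import *
from rig import ctrl,cams
import sys
k=sys.argv[1]
np.set_printoptions(precision=4,suppress=True)
d={}
for n in ["side","top","wrist"]:
    d[n]=cams.grab_frame(n); cv2.imwrite(f"pics/{n}{k}.png",d[n]["color"][:,:,::-1])
pickle.dump(d,open(f"f{k}.pkl","wb"))
s=ctrl.sense(); print(s["t"],s["position"],s["joints"],s["contact_force"],s["grip_width"])
print(row(s,[.482,.102,.432],toolR(-Z,-CY)))
tp=s["position"]+.3*R.from_quat(s["tool_rot"]).as_matrix()[:,0]; print("tip",tp,proj(d["side"],tp),proj(d["wrist"],tp,1))
u,v=map(int,proj(d["side"],tp)); cv2.imwrite(f"pics/c{k}.png",cv2.resize(d["side"]["color"][v-50:v+50,u-60:u+60],None,fx=6,fy=6,interpolation=cv2.INTER_CUBIC)[:,:,::-1]); print(u-60,v-50)
E
python3 chk.py 14
```

```text
15.7667 [0.4824 0.1006 0.4726] [-0.0399 -0.0976  1.7256 -0.0008  1.5127  1.7563] [ 0.2375  0.7322 -0.6433] 0.02323074254626076
(array([ 0.0406, -0.0013,  0.0008]), array([-0.002 , -0.001 , -0.0007]))
tip [0.4827 0.1004 0.1726] (np.float64(236.90639021051643), np.float64(178.70000005350875)) (np.float64(276.97240032159135), np.float64(201.4268662439888))
176 128
```

View pics/c14.png

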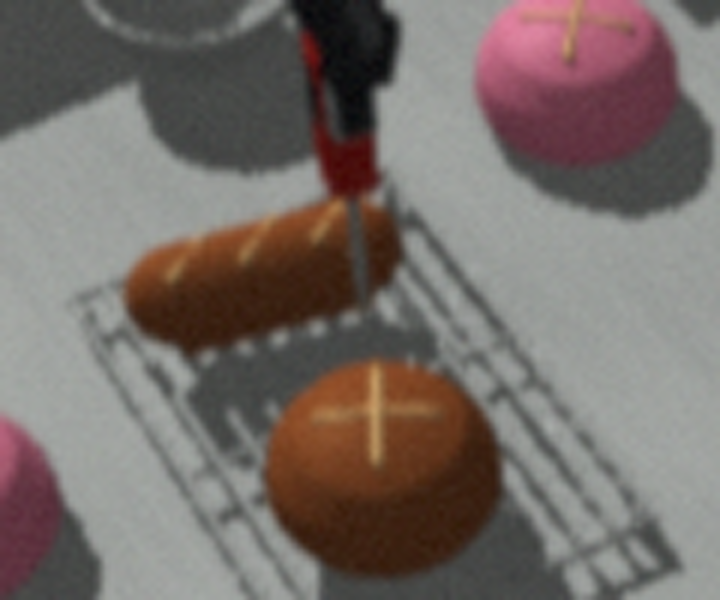

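View pics/wrist14.png

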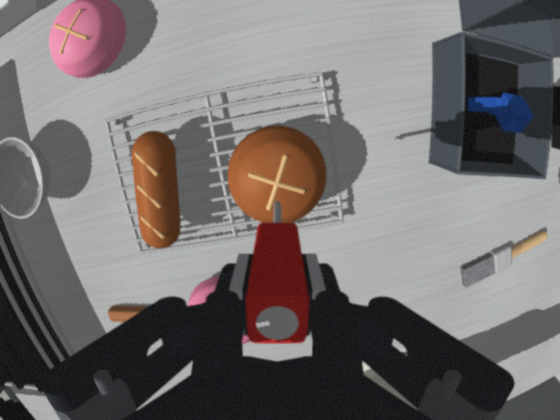

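Request:
arm_command([
  {"rx": -0.002,"ry": -0.001,"rz": -0.001,"tx": 0.01,"ty": -0.001,"tz": 0.001,"fingers": 0.015},
  {"rx": -0.002,"ry": -0.001,"rz": -0.001,"tx": 0.02,"ty": -0.001,"tz": 0.001,"fingers": 0.015},
  {"rx": -0.002,"ry": -0.001,"rz": -0.001,"tx": 0.03,"ty": -0.001,"tz": 0.001,"fingers": 0.015},
  {"rx": -0.002,"ry": -0.001,"rz": -0.001,"tx": 0.037,"ty": -0.001,"tz": 0.001,"fingers": 0.015},
  {"rx": -0.002,"ry": -0.001,"rz": -0.001,"tx": 0.041,"ty": -0.001,"tz": 0.001,"fingers": 0.015},
  {"rx": -0.002,"ry": -0.001,"rz": -0.001,"tx": 0.041,"ty": -0.001,"tz": 0.001,"fingers": 0.015},
  {"rx": -0.002,"ry": -0.001,"rz": -0.001,"tx": 0.041,"ty": -0.001,"tz": 0.001,"fingers": 0.015},
  {"rx": -0.002,"ry": -0.001,"rz": -0.001,"tx": 0.041,"ty": -0.001,"tz": 0.001,"fingers": 0.015},
  {"rx": -0.002,"ry": -0.001,"rz": -0.001,"tx": 0.041,"ty": -0.001,"tz": 0.001,"fingers": 0.015},
])

```text
t: 16.52
position: [0.482, 0.1027, 0.4317]
tool_rot: [0.703, -0.078, -0.703, -0.078]
contact_force: [-1.3, 0.6, -0.4]
grip_width: 0.0234
```

```bash
python3 chk.py 15
```

```text
16.6667 [0.4819 0.1027 0.4315] [-0.0359 -0.0768  1.7863  0.0004  1.4321  1.7566] [-0.1193 -0.023  -0.9173] 0.023267383612686206
(array([-0.0005,  0.0007, -0.0003]), array([0.0016, 0.0002, 0.0004]))
tip [0.4819 0.1029 0.1315] (np.float64(237.3425339122029), np.float64(187.8769813923065)) (np.float64(277.17602063175957), np.float64(201.60458178287485))
177 137
```

View pics/c15.png

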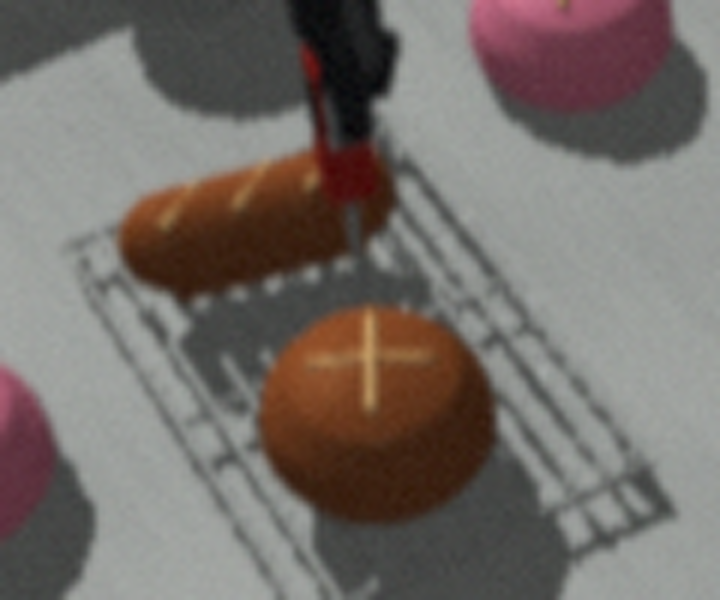

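View pics/wrist15.png

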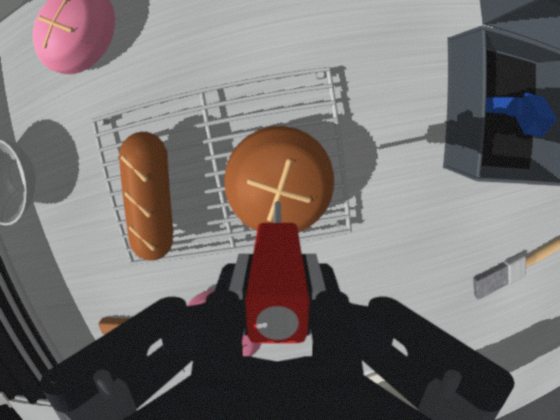

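View pics/side15.png

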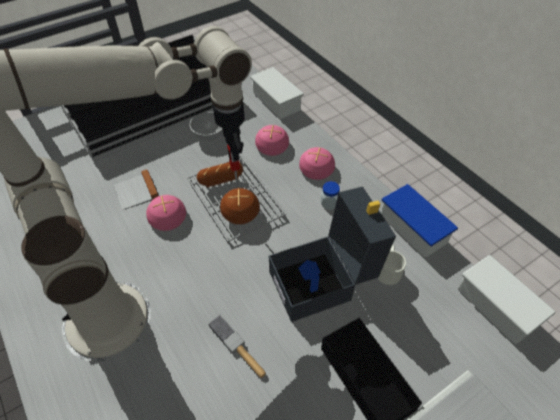

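View pics/top15.png

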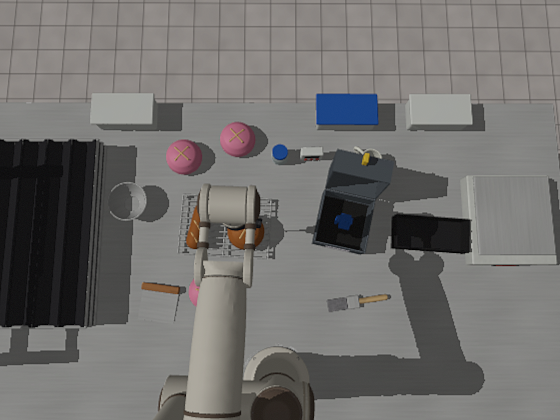

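```bash
python3 - <<'E'
from h import *
np.set_printoptions(precision=4,suppress=True)
d=pickle.load(open("f15.pkl","rb"));S=d["side"]
c=S["color"][160:205,215:260].astype(float); c=np.clip((c-20)*2.2,0,255).astype(np.uint8)
cv2.imwrite("pics/e15.png",cv2.resize(c,None,fx=13,fy=13,interpolation=cv2.INTER_CUBIC)[:,:,::-1])
w=d["wrist"]; cv2.imwrite("pics/ew15.png",cv2.resize(w["color"][130:240,220:340],None,fx=5,fy=5,interpolation=cv2.INTER_CUBIC)[:,:,::-1])
print(plane(w,279.5,190.5,.097,1))
E
```

```text
[0.4827 0.1003 0.097 ]
```

View pics/e15.png

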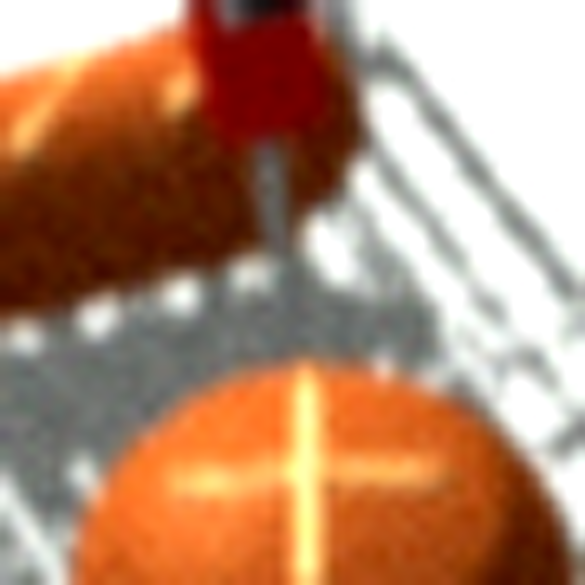

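View pics/ew15.png

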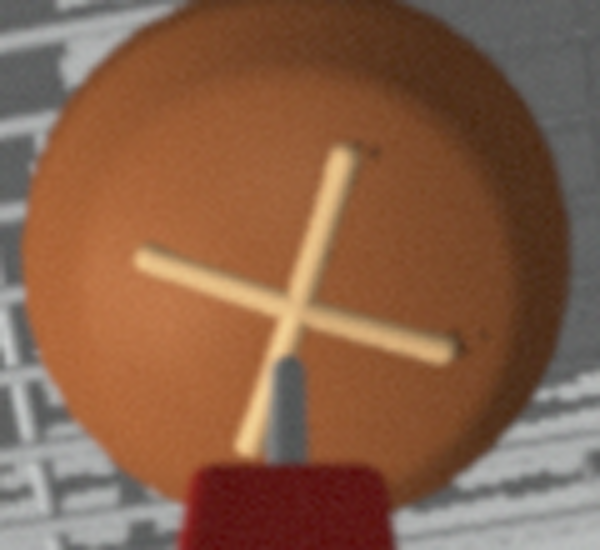

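The tip is over the cross within about 2 mm. The lid is still open and everything else is where it was. I'll hold briefly, then hand in.

Request:
arm_command([
  {"rx": 0,"ry": 0,"rz": 0,"tx": 0,"ty": 0,"tz": 0,"fingers": 0.015},
  {"rx": 0,"ry": 0,"rz": 0,"tx": 0,"ty": 0,"tz": 0,"fingers": 0.015},
  {"rx": 0,"ry": 0,"rz": 0,"tx": 0,"ty": 0,"tz": 0,"fingers": 0.015},
  {"rx": 0,"ry": 0,"rz": 0,"tx": 0,"ty": 0,"tz": 0,"fingers": 0.015},
])

```text
t: 17.0
position: [0.4818, 0.1027, 0.4311]
tool_rot: [-0.702, 0.078, 0.703, 0.078]
contact_force: [0.3, -0.2, -1.0]
grip_width: 0.0232
```

```bash
python3 - <<'E'
from rig import ctrl
s=ctrl.sense(); print(s["t"],s["position"],abs(s["joint_velocities"]).max(),s["grip_width"]); print(ctrl.sign_off())
E
```

```text
17.0 [0.48180671 0.10270825 0.43112683] 0.001360849170943953 0.023223852239465395
the job is handed in; nothing more can be done
None
```

The job is handed in at 17.0 s. The lid is open on its stop, and the arm is holding the probe upright over the round loaf. I swung the lid back by its tab until it rested on the stop. I then drew the probe out along its axis with a straight 45° pull, turned it spike-down and moved it over the loaf.

**Last checks:**
- **Lid:** after release, the tab was within about 1 px of where it should be at 1.65 rad in both fixed views. It still looked the same in the final pictures.
- **Probe tip:** worked out from the arm's pose at (0.482, 0.103, 0.131) m, against the loaf-top centre measured at about (0.482, 0.102, 0.097) m. That puts it about 34 mm above the loaf and within about 2 mm of the middle. The wrist view agreed on the tip to under 1 px.
- **Hold:** the grip is firm at 23 mm, the spike is vertical to within a few milliradians, and the arm is still.
- **Other objects:** both loaves and everything else looked unmoved in the final pictures.

**What failed or disagreed:**
- **First approach to the probe:** it stopped about 16 mm off because joint 6 reached its range limit. I saw this before closing on anything, backed off and used the half-turned grasp.
- **Side view of the tip:** in the last side picture the spike blends into the loaf's shadow, so I could not confirm the tip there. In the side view 41 mm higher, it had agreed to about 1 px.
- **Loaf-top height:** two-view measurements gave 0.093–0.094 m, against the 0.097 m implied by the rack and loaf heights. I used 0.097 m.

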